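# Close the draw latch of a two-part mould

### The arm

A 6-joint arm with a two-finger parallel gripper is mounted at the origin on a cart in front of the work surface, level with it; the furniture and walls round the work are solid. World frame = base frame: x ahead of the robot, y to its left, z up, the work surface at z = 0. Lengths are in m, angles in rad, forces in N, time in s.
With the tool pointing down it reaches from about 0.25 to 0.8 m from the base axis. Payload 3.9 kg.
Tool frame: the origin (TCP) lies on the centre line of the jaws, within the pads' length; the fingertips stand 8 mm ahead of it and the grasp point (between the pads) lies 11 mm behind it; x points along the fingers, z is the direction in which the jaws open and shut, and the axes are right-handed (so a half turn about x gives the same grasp; the last joint's range is limited). The gripper opens to 85 mm and grips with 20 to 120 N. Pads are 22 mm wide; open, the fingers measure 114 mm over their backs; the gripper's body (76 mm by 85 mm) begins 54 mm behind the grasp point. The pads swing forward as they close: fully open they stand 13 mm farther back than shut.
Start: joints at [-1.173, 0.26, -0.138, 1.173, 0, 1.571], TCP at [0.203, -0.484, 0.208] pointing down, gripper open.
Joint ranges: [-2.78, 2.78], [-0.83, 1.72], [-1.28, 1.37], [-1.9, 2.12], [-1.57, 1.48], [-3.14, 3.14]. Speed limits (rad/s): [2.57, 2.57, 3.14, 3.14, 3.14, 3.14].

### API

Orientations are given as a 3x3 rotation matrix whose columns are the frame's x, y, z axes.
In Python, from workcell import * gives the robot as it stands.
- The arm moves only by the shell command python3 -m crank 'ROWS' [FORCE]. ROWS is JSON, one flat list of numbers, 5 for each row, row after row: the closure, from -1 (fully open) to 1 (shut), so that 0 is half open, then the shift along the tool's x, y, z in m, then the turn about the tool's x in degrees. A call has 1 to 12 rows; each row is the pose to reach, as a shift and turn from the pose commanded when the call began, along the tool's axes at that moment; what a row does not reach only later rows make up. A row lasts 1/12 s, in which the tool goes at most 41.7 mm and 7.16 degrees, less where a joint would pass 70% of its speed; a pose out of reach is approached as far as the arm can. A call with a gripper value outside its range is refused whole. The fingers move at their own pace and stop on an object; FORCE is the grip in N (left out, the last holds). Time passes only in rows, so rows that repeat a pose let the fingers close. It gives the time, the measured TCP pose, the force and the opening at its end, in the units of the state.
- state(): the state, without advancing time (a new reading comes with each control period).
- grab_frame(name): name is "scene" or "top"; returns a dict with "image" (400x640x3 uint8, red, green, blue), "range_z" (400x640 float32, m along the optical axis (not along the pixel's ray), 0 where there is no reading), "intrinsics" (3x3 intrinsics, pixels), "k1" (the pictures are not rectified: a ray, as slopes to the right and down, at radius r is drawn at 1 + k1 r^2 times it, then the intrinsics apply), "position" and "orientation" of the camera in the world. Camera axes: x right, y down, z forward; pixel columns grow to the right and rows downward; lengths in m; the calibration is good to about 2 mm. A picture is of the moment at which its call begins.
- job_done(): hands the job in, once; it reports no verdict.
Trained networks look in a picture, given as the dict that the camera call returned (one of the last four; its "shot" number tells which), for a name from the list of things; names that differ only in an ending like _2 or _b are one class to them, and where a whole thing is asked for, a point or a joint stands for the part that bears it (a point fixed in the world has none). Each returns a list of dicts, best first, with "conf" (0 to 1); they miss things now and then, are a little off and sometimes report something else, mostly with a low value. They report only what shows in the picture. A call takes as long as a camera call.
- boxes_of(picture, query): "point" ([x, y, z] in m, in world coordinates, good to about 4 mm: the middle of the surface that is visible of it).
- trace(picture, query): "region" (400x640 bool, what is visible of it).
The state is a dict: "t": time; "joint_pos": joint angles; "joint_velocities": joint speeds; "effort": joint torques, N m; "tcp_pos": TCP position; "orientation": TCP orientation; "ft_force": force on the tool from outside, world axes, zero at the start; "torque": the same for the moment, N m; "gripper_width": finger opening in m.
Only numpy, scipy, OpenCV 4.12 (cv2) and the standard library are available. Lean on these libraries where they do the work, as an engineer would, in place of code of your own. Each camera call takes 0.05 s, during which the arm holds its last target.

### The job

Close the draw latch on top of the two-part mould: bring the wire loop over the keeper's hook so that its cross-bar is caught under the lip, then press the lever down past its dead centre until it lies flat and holds the sliding half of the mould drawn in. Work by feel and gently, without forcing the loop against the keeper or ramming the lever, and leave the other things on the bench where they are.

Things in the scene. Friction and masses are not known exactly. Their poses are not given: they have to be found in the camera images.
- mould: Two-part aluminium mould on a dark base plate (176 x 74 mm) fixed to the bench; top faces 46 mm above the bench; a draw latch lies across the top. Origin on the bench under the base's middle. Its x points along the latch from lever end to keeper end, y across, z up; all axes named below are these.
- mould_half: The sliding half (53 x 60 x 34 mm) at the keeper end; it carries the keeper. It slides only along x, sprung away from the fixed half: it stays put below about 14 N, then gives 1 mm per 2 N, up to 12 mm. Origin on the middle of its lower edge facing the fixed half, at rest at (9.5, 0, 12.5) mm in the mould's frame.
- keeper_seat (a point): Nominal place, on the sliding half, of the bar's middle when caught; at rest (25.3, 0, 62) mm in the mould's frame. The keeper, a steel hook 18 mm wide open to +x, is set by hand: the true place is up to 4.5 mm either way along x, to be felt. From the true place: throat wall 3 mm to -x; lip from 4.5 to 8.5 mm above, reaching 2 mm to +x; floor 5.5 mm below, reaching 14 mm to +x.
- lever_pivot (a point): Middle of the lever's hinge pin, at (-20, 0, 62) mm in the mould's frame; the hinge axis runs along y.
- latch_loop: Steel wire loop, legs 34 mm apart. Origin at its pins on the lever, x axis towards the cross-bar, 55 mm away. At lever angle a the pins lie at (-16 cos(a-0.22), 16 sin(a-0.22)) mm from the pivot in x and z. Stiff on its pins: stays where put, and tends to rise as the lever is pressed, so a bar not under the lip comes off. Pulling it brings the lever along.
- loop_bar (a point): Middle of the loop's cross-bar: a 6 mm roller along y, free to turn in the legs, ending in two round beads of 11 mm, 45 mm over both. Pinch it across the beads, along y, fingers pointing down. It enters the keeper from above, its centre over 5 mm to +x of the true place, then is drawn back to -x under the lip to the wall; caught, it is 16 mm above the mould's top.
- paddle_press (a point): Where to press: on the paddle's top face, 62 mm from the pivot, 2.5 mm above the line through it. Friction holds the lever where left. With the loop caught and drawn back it stands at 0.7 to 1.7 rad; pressing takes about 3 to 8 N here, dead centre is near 0.16 rad, and below that the latch pulls itself shut.
- stray_cap_a: bystander: black moulded bottle cap lying beside the mould, 24 mm across, 9 high; origin under its centre
- stray_cap_b: bystander: another such black cap beside the mould; origin under its centre
- marker: bystander: black-capped marker lying beside the mould, 128 mm long, 15 high; origin under its centre
- small_pot: bystander: small screw-lid pot, 38 mm across, 66 high, behind the mould; origin under its centre
- ink_pot: bystander: white screw-lid ink pot, 60 mm across, 62 high, behind the mould; origin under its centre
- latch_lever: The lever, hinged on the fixed half. Origin on the pivot; x axis from its free end to the pivot, z out of its top face. Its flat steel paddle, 24 mm wide and 4 mm thick, runs from 20 to 78 mm from the pivot. Lever angle, between its z axis and vertical: 0 = flat over the fixed half, free end to -x (shut, hard stop); 1.57 upright; 2.5 leaning fully to the keeper.

How it is judged:
By the outcome, as a careful person would: the job done as asked, in the order asked, and still so for the second after the job is handed in, with the robot touching nothing.
It also fails if it takes over 51 s, if anything falls off the work surface, if the arm or the gripper's body presses on something with over 40 N, if the wrist force passes 120 N, or if a joint passes its speed limit or range.

## Working session

There is one attempt and no reset: what is moved stays moved. The work goes in short steps, Python scripts to look and compute and a shell command to move; the robot and the scene stay as the last step left them, time stands still between calls to the robot, and variables do not carry over. Pictures are saved under pics/ and viewed, and the job is handed in when it is done.

```bash
ls; mkdir -p pics
cat > h.py <<'E'
from workcell import *
import numpy as np, cv2
def save(f,name): cv2.imwrite('pics/'+name,cv2.cvtColor(f['image'],cv2.COLOR_RGB2BGR))
def pts(f):
    K=np.array(f['intrinsics']);k1=f['k1'];H,W=f['range_z'].shape
    u,v=np.meshgrid(np.arange(W),np.arange(H))
    D=np.array([k1,0,0,0,0.])
    n=cv2.undistortPoints(np.stack([u,v],-1).reshape(-1,1,2).astype(float),K,D).reshape(H,W,2)
    z=f['range_z']; P=np.dstack([n[...,0]*z,n[...,1]*z,z])
    return P@np.array(f['orientation']).T+np.array(f['position'])
def proj(f,p):
    R=np.array(f['orientation']);c=(np.atleast_2d(p)-np.array(f['position']))@R
    s=c[:,:2]/c[:,2:];s=s*(1+f['k1']*(s**2).sum(1,keepdims=True))
    K=np.array(f['intrinsics']);return s@K[:2,:2].T+K[:2,2]
E
python3 - <<'E'
from h import *
s=state();print(s)
for c in ('scene','top'):
    f=grab_frame(c);save(f,c+'0.png')
    print(c,f['position'],np.array(f['orientation']).round(3).tolist(),f['k1'])
    for q in ['mould','mould_half','keeper_seat','lever_pivot','latch_loop','loop_bar','paddle_press','latch_lever','stray_cap_a','marker','small_pot','ink_pot']:
        try:
            print(q,[(np.round(b['point'],4).tolist(),round(b['conf'],2)) for b in boxes_of(f,q)[:2]])
        except Exception as e: print(q,e)
print(state()['t'])
E
```

```text
pics
{'t': 0.0, 'joint_pos': array([-1.17302362e+00,  2.60660956e-01, -1.39394067e-01,  1.17268356e+00,
       -8.59905155e-06,  1.57078913e+00]), 'joint_velocities': array([ 0.00192395, -0.00141782, -0.00099682, -0.00032883, -0.00147183,
       -0.00151333]), 'effort': array([-1.57071223e-03, -4.05670166e+01,  2.53925604e+01,  1.85626675e-02,
       -1.63974732e-04,  1.85939030e-05]), 'tcp_pos': array([ 0.20308091, -0.48333768,  0.20726757]), 'orientation': array([[-7.60291282e-04,  9.21923266e-01,  3.87371803e-01],
       [ 1.78728507e-03,  3.87372549e-01, -9.21921533e-01],
       [-9.99998114e-01, -8.58506240e-06, -1.94225566e-03]]), 'ft_force': array([ 0.18614454, -0.09581855,  0.26838735]), 'torque': array([0.0065691 , 0.00870586, 0.01314261]), 'gripper_width': 0.08594264061664016}
scene [0.29282864 0.22946346 0.7103216 ] [[-0.82, -0.409, 0.401], [-0.573, 0.607, -0.552], [-0.017, -0.682, -0.732]] -0.13707461493541812
mould [([0.577, -0.2373, 0.0425], 0.92)]
mould_half [([0.6165, -0.2192, 0.0464], 0.7), ([0.7216, -0.2405, 0.0523], 0.25)]
keeper_seat [([0.6206, -0.2144, 0.0451], 0
[... 516 characters left out ...]
0.006, -0.165, -0.986]] 0.02698002219612558
mould [([0.5838, -0.2462, 0.0437], 0.82)]
mould_half [([0.6286, -0.2291, 0.0456], 0.8)]
keeper_seat [([0.6267, -0.2298, 0.049], 0.62)]
lever_pivot [([0.5865, -0.2485, 0.0461], 0.91)]
latch_loop [([0.5867, -0.2453, 0.0444], 0.66), ([0.5707, -0.2587, 0.1137], 0.66)]
loop_bar [([0.629, -0.2301, 0.0479], 0.73), ([0.5892, -0.2457, 0.1263], 0.67)]
paddle_press [([0.5714, -0.259, 0.118], 0.78)]
latch_lever [([0.5737, -0.2543, 0.1153], 0.84), ([0.6217, -0.318, 0.0105], 0.47)]
stray_cap_a [([0.5286, -0.2021, 0.0098], 0.6)]
marker [([0.6241, -0.3161, 0.0087], 0.63)]
small_pot [([0.6979, -0.1674, 0.0664], 0.83)]
ink_pot [([0.7301, -0.2471, 0.0628], 0.59)]
1.3
```

View pics/scene0.png

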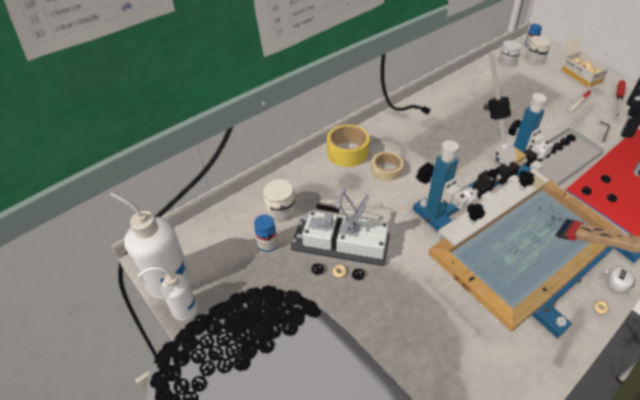

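View pics/top0.png

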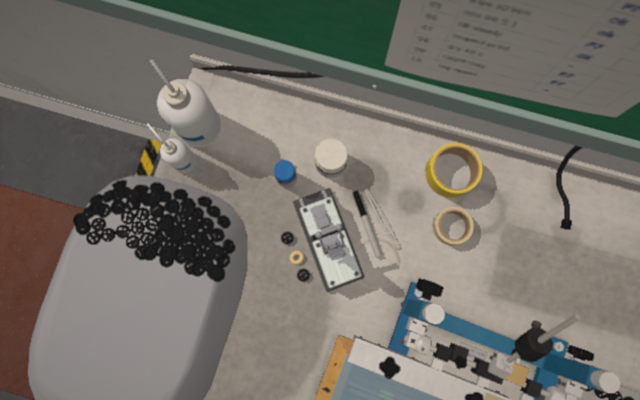

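Run:
```python
from h import *
f=grab_frame('top');P=pts(f)
m=trace(f,'mould')
print([(round(x['conf'],2),x['region'].sum()) for x in m])
z=P[...,2]
box=(np.abs(P[...,0]-.58)<.14)&(np.abs(P[...,1]+.245)<.1)
top=box&(z>.035)&(z<.056)&m[0]['region']
allm=box&(z>.006)&m[0]['region']
for n,k in(('top',top),('all',allm)):
    r=cv2.minAreaRect(P[k][:,:2].astype(np.float32)*1000);print(n,k.sum(),r)
print('topz',np.median(z[top]), 'bench',np.median(z[200:260,250:270]))
# detail points above 0.056
hi=box&(z>.056)
im=cv2.cvtColor(f['image'],cv2.COLOR_RGB2BGR)
cv2.imwrite('pics/t_crop.png',cv2.resize(im[170:300,270:410],None,fx=5,fy=4.5,interpolation=cv2.INTER_CUBIC))
np.savez('top.npz',P=P,hi=hi,top=top,m=m[0]['region'])
g=grab_frame('scene');Q=pts(g)
im=cv2.cvtColor(g['image'],cv2.COLOR_RGB2BGR)
cv2.imwrite('pics/s_crop.png',cv2.resize(im[180:290,280:400],None,fx=5.5,fy=5.4,interpolation=cv2.INTER_CUBIC))
m2=trace(g,'mould')[0]['region']
b2=(np.abs(Q[...,0]-.58)<.14)&(np.abs(Q[...,1]+.245)<.1)&(Q[...,2]>.006)
for n,k in(('s top',m2&b2&(Q[...,2]>.035)&(Q[...,2]<.056)),('s all',m2&b2)):
    print(n,k.sum(),cv2.minAreaRect(Q[k][:,:2].astype(np.float32)*1000))
np.savez('sc.npz',P=Q,m=m2)
```

```text
[(0.92, np.int64(4036))]
top 2288 ((588.69091796875, -248.59902954101562), (159.40785217285156, 60.109806060791016), 21.964405059814453)
all 3965 ((590.6182250976562, -244.84848022460938), (175.73861694335938, 79.38191223144531), 21.824111938476562)
topz 0.046480733550574416 bench -8.959610528608275e-05
s top 2069 ((588.9172973632812, -247.64334106445312), (159.87890625, 63.37025833129883), 21.77548599243164)
s all 4030 ((599.2771606445312, -264.59722900390625), (176.5377960205078, 116.44503784179688), 21.97956657409668)
```

View pics/t_crop.png

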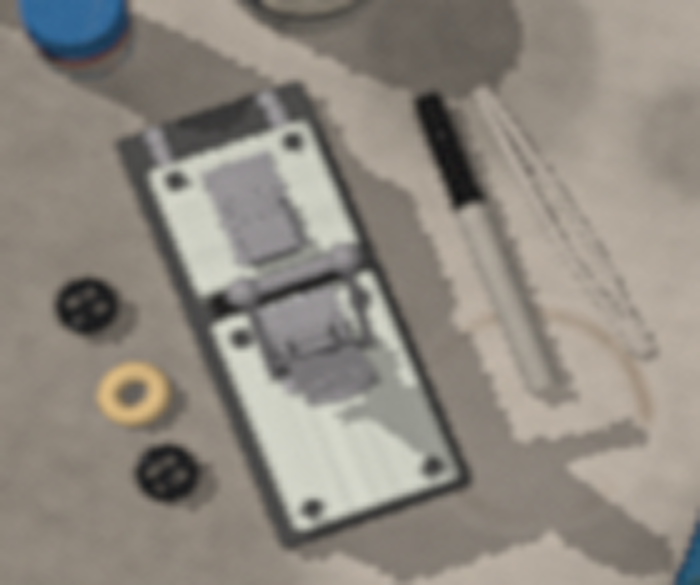

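View pics/s_crop.png

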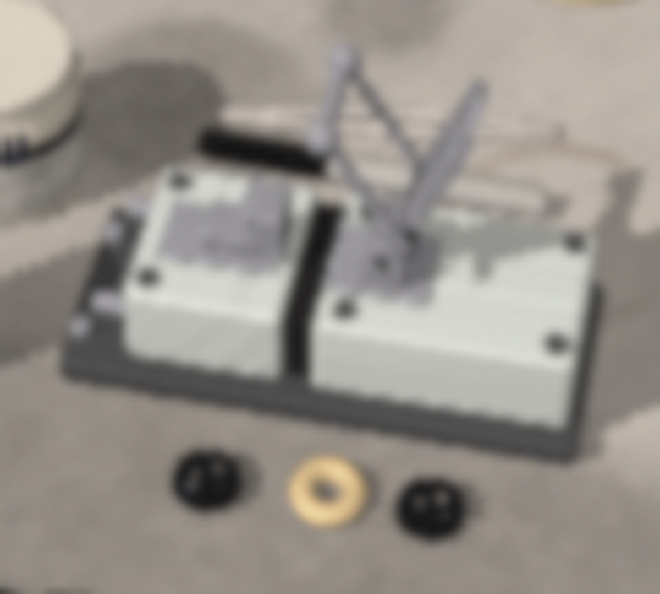

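Run:
```python
from h import *
for n in('top','sc'):
    d=np.load(n+'.npz');P=d['P'];z=P[...,2]
    a=np.radians(21.9);u=np.array([np.cos(a),np.sin(a)]);v=np.array([-u[1],u[0]])
    U=P[...,:2]@u*1000;V=P[...,:2]@v*1000
    k=d['m']&(z>.042)&(z<.050)
    print(n,'V pct',np.percentile(V[k],[0.5,2,50,98,99.5]).round(1))
    s=np.sort(U[k]); h,e=np.histogram(s,bins=np.arange(s[0],s[-1]+2,2));print('U',[(int(x),int(c)) for x,c in zip(e,h)])
    k=d['m']&(z>.006)&(z<.02); print('base U',np.percentile(U[k],[0.5,2,98,99.5]).round(1),'V',np.percentile(V[k],[.5,2,98,99.5]).round(1),k.sum())
    hi=(z>.056)&(np.abs(P[...,0]-.58)<.1)&(np.abs(P[...,1]+.245)<.05)
    p=np.c_[U[hi],V[hi],z[hi]*1000]; np.save(n+'hi.npy',p)
    im=np.full((560,700,3),255,np.uint8)
    for q in p:
        cv2.circle(im,(int((q[0]-400)*4),int(540-q[2]*4)),2,(0,0,0) ,-1)
    cv2.imwrite(f'pics/side_{n}.png',im)
```

```text
top V pct [-479.8 -479.  -448.5 -421.2 -420.5]
U [(373, 40), (375, 42), (377, 39), (379, 40), (381, 41), (383, 40), (385, 41), (387, 40), (389, 42), (391, 39), (393, 42), (395, 40), (397, 39), (399, 43), (401, 39), (403, 39), (405, 40), (407, 38), (409, 42), (411, 39), (413, 36), (415, 22), (417, 24), (419, 24), (421, 21), (423, 22), (425, 23), (427, 22), (429, 15), (431, 14), (433, 16), (435, 15), (437, 16), (439, 17), (441, 17), (443, 17), (445, 30), (447, 27), (449, 30), (451, 28), (453, 30), (455, 28), (457, 26), (459, 19), (461, 11), (463, 3), (465, 5), (467, 7), (469, 30), (471, 38), (473, 29), (475, 23), (477, 27), (479, 26), (481, 26), (483, 27), (485, 26), (487, 26), (489, 22), (491, 30), (493, 27), (495, 24), (497, 31), (499, 28), (501, 36), (503, 38), (505, 34), (507, 39), (509, 36), (511, 38), (513, 30), (515, 38), (517, 36), (519, 31), (521, 6)]
base U [369.  369.7 543.2 544.1] V [-487.1 -486.7 -413.7 -413.4] 973
sc V pct [-478.9 -477.  -441.4 -419.6 -418.8]
U [(374, 27), (376, 30), (378, 29), (380, 31), (382, 28), (384, 30), (386, 30), (388, 31), (390, 27), (392, 30), (394, 32), (396, 30), (398, 29), (400, 31), (402, 28), (404, 31), (406, 31), (408, 29), (410, 29), (412, 31), (414, 29), (416, 27), (418, 29), (420, 30), (422, 30), (424, 29), (426, 28), (428, 28), (430, 24), (432, 20), (434, 13), (436, 11), (438, 11), (440, 11), (442, 12), (444, 12), (446, 10), (448, 23), (450, 26), (452, 25), (454, 24), (456, 23), (458, 20), (460, 23), (462, 26), (464, 24), (466, 24), (468, 25), (470, 32), (472, 30), (474, 22), (476, 17), (478, 17), (480, 10), (482, 15), (484, 12), (486, 13), (488, 14), (490, 12), (492, 15), (494, 15), (496, 19), (498, 16), (500, 18), (502, 27), (504, 26), (506, 28), (508, 26), (510, 26), (512, 28), (514, 26), (516, 25), (518, 25), (520, 26), (522, 5)]
base U [369.5 370.4 543.3 544.6] V [-483.1 -478.8 -412.1 -411.5] 978
```

View pics/side_top.png

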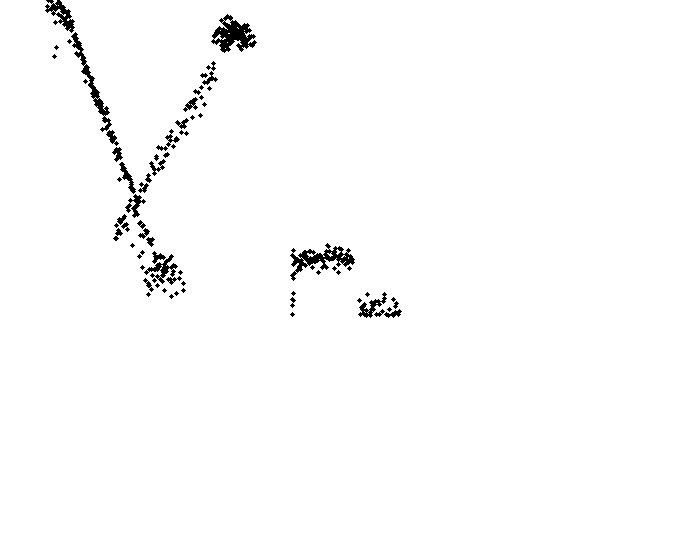

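View pics/side_sc.png

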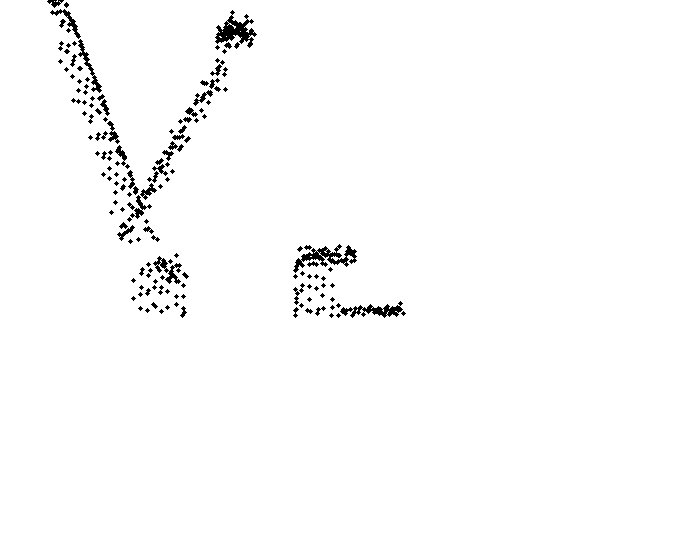

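```bash
cat >> h.py <<'E'
A=np.radians(21.9);U0,V0=458.8,-450.0
Rm=np.array([[np.cos(A),-np.sin(A),0],[np.sin(A),np.cos(A),0],[0,0,1]])
def tom(p): return np.asarray(p)@Rm*1000-np.array([U0,V0,0])
def rep():
    s=state();R=np.array(s['orientation'])
    print('t %.2f'%s['t'],'tcp(mould mm)',tom(s['tcp_pos']).round(2),'F(mould)',(np.array(s['ft_force'])@Rm).round(2),'M',(np.array(s['torque'])@Rm).round(2),'w %.1f'%(s['gripper_width']*1000),'yawerr',round(float(np.degrees(np.arctan2(R[1,1],R[0,1])-A)),2))
    return s
def lever(bx,bz):
    dx,dz=bx+20,bz-62;d=np.hypot(dx,dz);phi=np.arccos((256+d*d-3025)/(32*d))
    return np.pi-(np.arctan2(dz,dx)+phi)+.22
E
python3 - <<'E'
from h import *
rep()
for n in('top','sc'):
    p=np.load(n+'hi.npy')-[U0,V0,0]
    b=p[(p[:,2]>117)&(p[:,0]>-7)&(p[:,0]<12)]
    print(n,len(b),'V',np.percentile(b[:,1],[1,5,50,95,99]).round(1),'mean',b.mean(0).round(1),'zmax',np.percentile(b[:,2],[90,98]).round(1))
    l=p[(p[:,0]<-22)&(p[:,2]>85)]; c=np.polyfit(l[:,2],l[:,0],1);print('lever a',np.arctan2(1,-c[0]).round(3),'x at z62',np.polyval(c,62).round(1))
    k=p[(p[:,2]>66)&(p[:,2]<75)&(p[:,0]>10)];print('keeper U',np.percentile(k[:,0],[1,5,95,99]).round(1),'V',np.percentile(k[:,1],[2,98]).round(1))
for x in(-2,0,2):
    print(x,[round(float(lever(x,z)),2) for z in(120,123,126)])
E
```

```text
t 1.50 tcp(mould mm) [-450.63  -74.93  208.1 ] F(mould) [-1.18  0.57  0.55] M [-0.01 -0.02 -0.02] w 85.3 yawerr 0.89
top 134 V [-21.8 -19.8  -1.   19.9  21.2] mean [ -0.5  -0.4 126.1] zmax [128.5 130.3]
lever a 1.519 x at z62 -33.1
keeper U [14.4 14.9 28.6 29.2] V [-8.5  8.6]
sc 102 V [-18.3 -17.    1.3  21.4  22.5] mean [ -0.2   2.4 126.3] zmax [129.1 130.7]
lever a 1.209 x at z62 -16.6
keeper U [15.2 15.7 29.1 29.8] V [-7.7  9.4]
-2 [1.01, 1.18, 1.38]
0 [1.08, 1.26, 1.46]
2 [1.16, 1.33, 1.54]
```

Run:
```python
from h import *
s=rep();R=np.array(s['orientation'])
tgt=np.array([8,0.3,200.])
w=((tgt+[U0,V0,0])/1000)@Rm.T
print('world tgt',w,'tool shift',(R.T@(w-s['tcp_pos'])).round(4))
a=np.array(s['tcp_pos'])[:2];b=w[:2]
for n in('top','sc'):
    P=np.load(n+'.npz')['P'].reshape(-1,3);P=P[np.isfinite(P).all(1)]
    d=b-a;L=np.hypot(*d);d/=L;t=(P[:,:2]-a)@d;o=(P[:,:2]-a)@[-d[1],d[0]]
    for lo in np.arange(-.1,L+.1,.05):
        k=(t>lo)&(t<lo+.05)&(abs(o)<.12);print(n,round(lo,2),P[k][:,2].max().round(3) if k.any() else None)
```

```text
t 1.50 tcp(mould mm) [-450.63  -74.93  208.1 ] F(mould) [-1.18  0.57  0.55] M [-0.01 -0.02 -0.02] w 85.3 yawerr 0.89
world tgt [ 0.60084657 -0.24313727  0.2       ] tool shift [ 0.0081  0.4597 -0.0681]
top -0.1 None
top -0.05 None
top 0.0 None
top 0.05 0.105
top 0.1 0.147
top 0.15 0.147
top 0.2 0.139
top 0.25 0.195
top 0.3 0.122
top 0.35 0.914
top 0.4 0.137
top 0.45 0.131
top 0.5 0.065
top 0.55 0.07
sc -0.1 0.03
sc -0.05 0.326
sc 0.0 0.342
sc 0.05 0.107
sc 0.1 0.147
sc 0.15 0.148
sc 0.2 0.138
sc 0.25 0.194
sc 0.3 0.12
sc 0.35 0.051
sc 0.4 0.137
sc 0.45 0.132
sc 0.5 0.057
sc 0.55 0.07
```

```bash
python3 -m crank '[-1,-0.03,0,0,0, -1,-0.045,0.02,-0.003,0.3, -1,-0.045,0.055,-0.008,0.9, -1,-0.045,0.09,-0.013,0.9, -1,-0.045,0.13,-0.019,0.9, -1,-0.045,0.17,-0.025,0.9, -1,-0.045,0.21,-0.031,0.9, -1,-0.045,0.25,-0.037,0.9, -1,-0.045,0.29,-0.043,0.9, -1,-0.045,0.33,-0.049,0.9, -1,-0.045,0.365,-0.054,0.9, -1,-0.045,0.4,-0.06,0.9]' 30; python3 -c "
from h import *
rep()"
```

```text
t: 2.5
tcp_pos: [0.5506, -0.2724, 0.253]
orientation: [[0.0, 0.928, 0.373], [-0.0, 0.373, -0.928], [-1.0, 0.0, 0.0]]
ft_force: [0.3, 0.4, -0.1]
gripper_width: 0.0854
t 2.50 tcp(mould mm) [-49.56  -8.1  253.03] F(mould) [ 0.41  0.26 -0.06] M [-0.06  0.01  0.03] w 85.4 yawerr 0.03
```

```bash
python3 -m crank '[-1,0.02,0.035,-0.005,0, -1,0.05,0.0575,-0.0085,0, -1,0.08,0.0575,-0.0085,0, -1,0.105,0.0575,-0.0085,0, -1,0.12,0.0575,-0.0085,0, -1,0.1285,0.0575,-0.0085,0, -1,0.1285,0.0575,-0.0085,0, -0.3,0.1285,0.0575,-0.0085,0, -0.3,0.1285,0.0575,-0.0085,0, -0.3,0.1285,0.0575,-0.0085,0]' 25
python3 - <<'E'
from h import *
rep()
g=grab_frame('scene')
p=proj(g,((np.array([0,0,123])+[U0,V0,0])/1000)@Rm.T)[0];print(p)
im=cv2.cvtColor(g['image'],cv2.COLOR_RGB2BGR);x,y=p.astype(int)
cv2.imwrite('pics/s1.png',cv2.resize(im[y-60:y+60,x-70:x+70],None,fx=5,fy=5,interpolation=cv2.INTER_CUBIC))
E
```

```text
t: 3.33
tcp_pos: [0.6002, -0.2451, 0.1265]
orientation: [[0.003, 0.928, 0.373], [-0.001, 0.373, -0.928], [-1.0, 0.002, 0.002]]
ft_force: [-0.1, 0.2, -0.2]
gripper_width: 0.0555
t 3.33 tcp(mould mm) [  6.68  -1.26 126.48] F(mould) [-0.06  0.2  -0.18] M [-0.06 -0.02  0.  ] w 55.5 yawerr -0.02
[340.68959879 197.99234445]
```

View pics/s1.png

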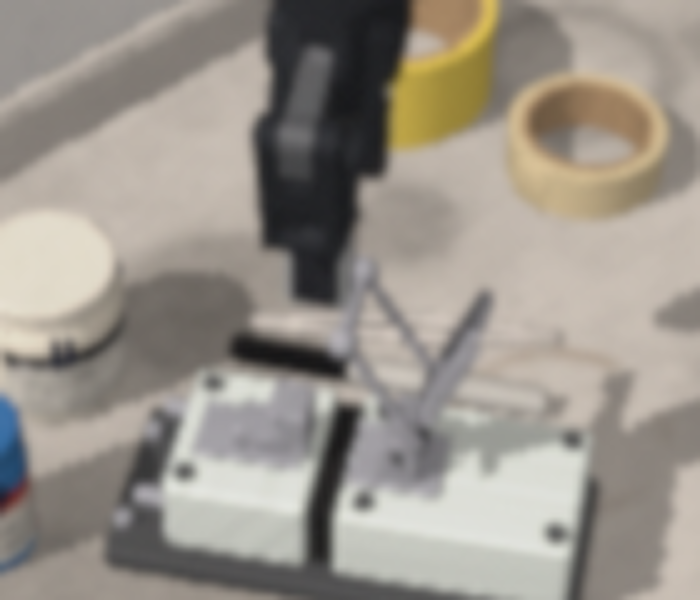

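Run:
```python
from h import *
rep()
g=grab_frame('scene')
im=cv2.cvtColor(g['image'],cv2.COLOR_RGB2BGR);x0,y0=270,138
im=cv2.resize(im[y0:y0+120,x0:x0+140],None,fx=5,fy=5,interpolation=cv2.INTER_CUBIC)
def dot(p,c):
    q=proj(g,((np.array(p)+[U0,V0,0])/1000)@Rm.T)[0];q=((q-[x0,y0]+.5)*5).astype(int);cv2.circle(im,tuple(q),4,c,-1)
for y in(-20,20): dot([0,y,123.5],(0,0,255))
for y in(-28,28):
    for x in(-4.3,17.7): dot([x,y,118.5],(0,255,0))
cv2.imwrite('pics/s2.png',im)
Q=pts(g);M=Q@Rm*1000-[U0,V0,0]
k=(abs(M[...,0])<40)&(abs(M[...,1])<60)&(M[...,2]>105)&(M[...,2]<190)
q=M[k]; 
for lo in range(105,175,5):
    r=q[(q[:,2]>=lo)&(q[:,2]<lo+5)&(q[:,1]>20)];print(lo,len(r),r.min(0).round(0) if len(r) else '',r.max(0).round(0) if len(r) else '')
```

```text
t 3.38 tcp(mould mm) [  6.61  -1.16 126.34] F(mould) [-0.7   1.07 -0.  ] M [ 0.01 -0.01  0.05] w 55.4 yawerr -0.02
105 1 [-12.  20. 110.] [-12.  20. 110.]
110 0  
115 0  
120 7 [ -3.  20. 123.] [  4.  23. 125.]
125 7 [ -3.  20. 126.] [  4.  23. 128.]
130 0  
135 0  
140 0  
145 0  
150 3 [  0.  31. 154.] [ 13.  32. 155.]
155 12 [ -4.  30. 156.] [ 17.  34. 159.]
160 21 [ -4.  29. 160.] [ 16.  38. 165.]
165 31 [ -4.  31. 165.] [ 17.  41. 170.]
170 23 [ -4.  31. 171.] [ 16.  40. 175.]
```

View pics/s2.png

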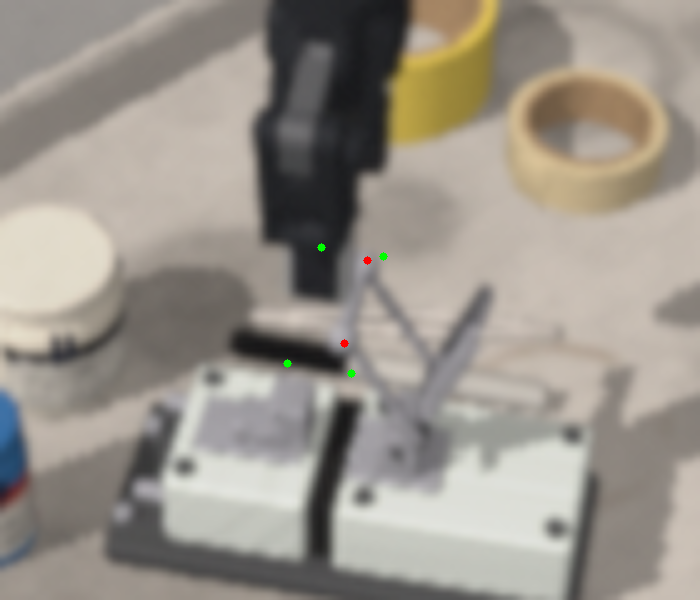

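Run:
```python
from h import *
rep()
g=grab_frame('scene');Q=pts(g);M=Q@Rm*1000-[U0,V0,0]
for v in range(176,204,2): print(v,[(u,M[v,u].round(0).astype(int).tolist()) for u in (328,332,336)], g['range_z'][v,332])
f=grab_frame('top');P=pts(f);M=P@Rm*1000-[U0,V0,0]
k=(abs(M[...,0]-6)<60)&(abs(M[...,1])<80)&(M[...,2]>140);print(k.sum(),M[k].min(0),M[k].max(0))
save(f,'t2.png');im=cv2.imread('pics/t2.png');cv2.imwrite('pics/t2.png',cv2.resize(im[170:300,270:410],None,fx=5,fy=4.5,interpolation=cv2.INTER_CUBIC))
```

```text
t 3.43 tcp(mould mm) [  6.46  -1.   126.1 ] F(mould) [ 0.47 -0.56  0.44] M [-0.01 -0.03  0.02] w 55.7 yawerr -0.02
176 [(328, [8, 62, 231]), (332, [2, 64, 234]), (336, [-4, 63, 234])] 0.68986034
178 [(328, [8, 60, 225]), (332, [2, 62, 227]), (336, [-4, 61, 228])] 0.69596183
180 [(328, [11, 50, 211]), (332, [5, 49, 211]), (336, [-3, 60, 223])] 0.71701866
182 [(328, [9, 56, 212]), (332, [4, 52, 210]), (336, [-4, 62, 220])] 0.71507853
184 [(328, [10, 55, 207]), (332, [3, 56, 209]), (336, [-3, 57, 212])] 0.71303284
186 [(328, [9, 58, 206]), (332, [3, 57, 206]), (336, [-3, 58, 209])] 0.7148274
188 [(328, [13, 38, 181]), (332, [7, 38, 183]), (336, [-3, 58, 204])] 0.74509484
190 [(328, [13, 39, 178]), (332, [7, 39, 179]), (336, [0, 40, 181])] 0.7466679
192 [(328, [13, 39, 173]), (332, [7, 39, 175]), (336, [0, 40, 177])] 0.74938565
194 [(328, [13, 39, 169]), (332, [7, 36, 168]), (336, [1, 37, 170])] 0.7573288
196 [(328, [13, 38, 164]), (332, [7, 39, 166]), (336, [0, 39, 168])] 0.7564215
198 [(328, [46, -110, 1]), (332, [39, -114, -2]), (336, [1, 37, 160])] 0.9860721
200 [(328, [44, -100, 5]), (332, [36, -101, 6]), (336, [28, -102, 7])] 0.9716918
202 [(328, [44, -97, 3]), (332, [35, -97, 4]), (336, [27, -98, 6])] 0.96969515
27180 [-53.99124093 -59.09627093 536.45694629] [ 63.25386886  79.99991212 667.89707275]
```

View pics/t2.png

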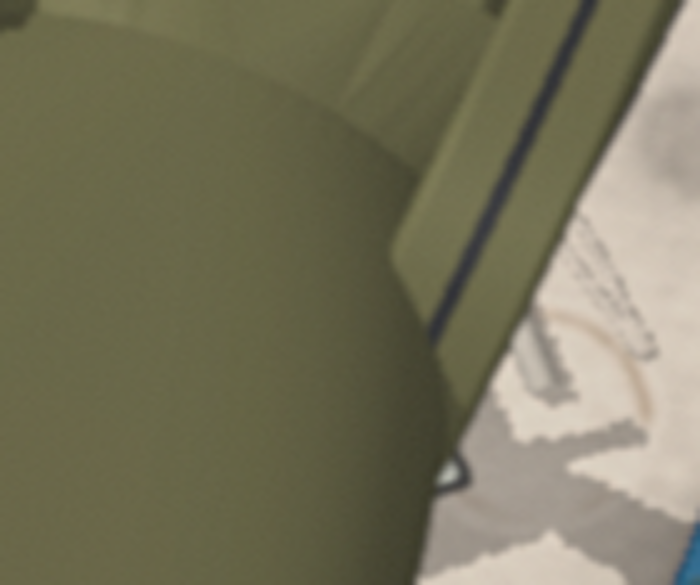

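Run:
```python
from h import *
s=rep();print(s['joint_velocities'])
g=grab_frame('scene')
im=cv2.cvtColor(g['image'],cv2.COLOR_RGB2BGR)
cv2.imwrite('pics/s3.png',cv2.resize(im[0:240,220:440],None,fx=2.5,fy=2.5,interpolation=cv2.INTER_CUBIC))
```

```text
t 3.53 tcp(mould mm) [  6.21  -0.66 125.55] F(mould) [-0.65  0.99  1.08] M [ 0.03 -0.02 -0.01] w 55.3 yawerr -0.02
[ 0.00207556  0.0024195  -0.00664829 -0.00168434  0.00090746  0.00052662]
```

View pics/s3.png

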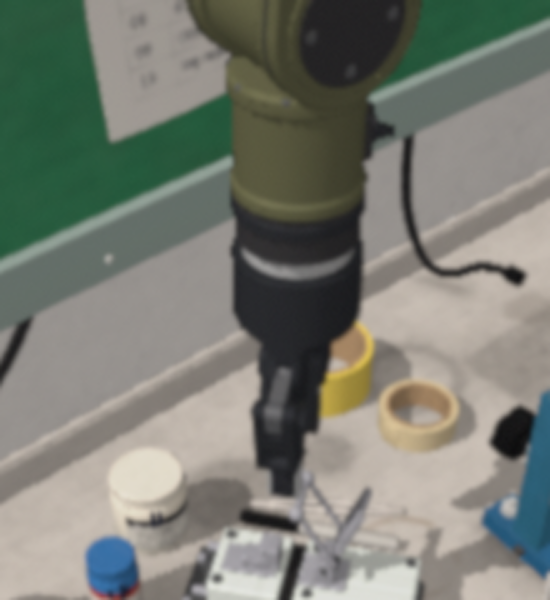

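Run:
```python
from h import *
g=grab_frame('scene');Q=pts(g);M=Q@Rm*1000-[U0,V0,0]
for v in range(90,204,5): print(v,[(u,M[v,u].round(0).astype(int).tolist()) for u in (318,326,334,342,350,358)])
rep()
```

```text
90 [(318, [29, 27, 352]), (326, [16, 33, 357]), (334, [6, 33, 358]), (342, [-5, 32, 359]), (350, [-15, 29, 359]), (358, [-24, 20, 354])]
95 [(318, [29, 26, 343]), (326, [17, 32, 349]), (334, [5, 36, 353]), (342, [-5, 33, 352]), (350, [-15, 27, 350]), (358, [-24, 18, 345])]
100 [(318, [29, 25, 335]), (326, [17, 31, 340]), (334, [6, 32, 342]), (342, [-5, 31, 343]), (350, [-15, 27, 342]), (358, [-24, 18, 337])]
105 [(318, [31, 21, 323]), (326, [18, 27, 329]), (334, [6, 33, 335]), (342, [-5, 32, 336]), (350, [-14, 23, 331]), (358, [-24, 11, 324])]
110 [(318, [29, 28, 320]), (326, [18, 28, 322]), (334, [6, 30, 325]), (342, [-4, 28, 325]), (350, [-14, 22, 322]), (358, [-25, 20, 322])]
115 [(318, [29, 28, 311]), (326, [16, 34, 318]), (334, [5, 36, 321]), (342, [-6, 36, 322]), (350, [-16, 31, 320]), (358, [-25, 19, 313])]
120 [(318, [29, 30, 304]), (326, [16, 35, 310]), (334, [5, 34, 311]), (342, [-6, 36, 314]), (350, [-16, 30, 312]), (358, [-26, 19, 304])]
125 [(318, [30, 27, 293]), (326, [16, 36, 302]), (334, [5, 37, 305]), (342, [-6, 34, 304]), (350, [-16, 28, 301]), (358, [-26, 19, 296])
[... 1489 characters left out ...]
2, -171, 1]), (358, [-4, -175, 1])]
185 [(318, [75, -142, 1]), (326, [13, 55, 204]), (334, [0, 56, 208]), (342, [26, -153, 1]), (350, [10, -158, 0]), (358, [-7, -161, -1])]
190 [(318, [72, -129, -1]), (326, [56, -133, -1]), (334, [4, 39, 180]), (342, [1, -15, 128]), (350, [7, -144, -2]), (358, [-9, -146, 0])]
195 [(318, [68, -113, 2]), (326, [52, -117, 1]), (334, [4, 38, 168]), (342, [-1, -6, 124]), (350, [4, -127, 1]), (358, [-12, -130, 2])]
200 [(318, [65, -98, 2]), (326, [49, -102, 3]), (334, [33, -104, 3]), (342, [17, -108, 4]), (350, [-13, -17, 103]), (358, [-15, -112, 6])]
t 3.63 tcp(mould mm) [  6.02  -0.42 125.1 ] F(mould) [-0.16 -0.09  0.67] M [-0.02 -0.03  0.04] w 55.5 yawerr -0.01
```

```bash
python3 -m crank '[-0.2,0,0.001,0,0, -0.1,0,0.002,0,0, 0,0,0.002,0,0, 0.05,0,0.002,0,0, 0.05,0,0.002,0,0, 0.05,0,0.002,0,0]' 20
python3 - <<'E'
from h import *
rep()
g=grab_frame('scene')
im=cv2.cvtColor(g['image'],cv2.COLOR_RGB2BGR)
cv2.imwrite('pics/s4.png',cv2.resize(im[120:260,270:410],None,fx=4,fy=4,interpolation=cv2.INTER_CUBIC))
E
```

```text
t: 4.13
tcp_pos: [0.6009, -0.2436, 0.1246]
orientation: [[-0.0, 0.928, 0.373], [0.0, 0.373, -0.928], [-1.0, -0.0, -0.0]]
ft_force: [-0.7, -0.6, 0.3]
gripper_width: 0.0407
t 4.13 tcp(mould mm) [  7.89  -0.17 124.55] F(mould) [-0.9  -0.26  0.35] M [ 0.01 -0.06  0.05] w 40.7 yawerr -0.0
```

View pics/s4.png

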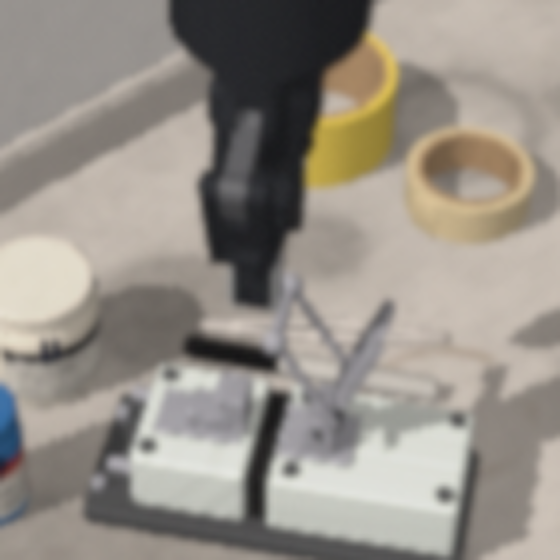

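Run:
```python
from h import *
g=grab_frame('scene');Q=pts(g);M=Q@Rm*1000-[U0,V0,0]
k=(abs(M[...,0]-8)<30)&(abs(M[...,1])<60)&(M[...,2]>132)&(M[...,2]<300)
q=M[k]
for lo in range(132,300,6):
    r=q[(q[:,2]>=lo)&(q[:,2]<lo+6)];print(lo,len(r),r.min(0).round(0)[:2] if len(r) else '',r.max(0).round(0)[:2] if len(r) else '')
print(rep()['joint_pos'])
```

```text
132 0  
138 0  
144 0  
150 24 [ -3. -28.] [18. 27.]
156 36 [ -3. -28.] [18. 33.]
162 49 [ -3. -26.] [18. 33.]
168 40 [ -3. -27.] [18. 34.]
174 37 [ -3. -27.] [15. 34.]
180 11 [ -3. -26.] [15. 33.]
186 7 [ -4. -29.] [ 4. 30.]
192 17 [ -6. -36.] [ 8. 49.]
198 61 [ -6. -27.] [20. 53.]
204 53 [ -4. -26.] [19. 55.]
210 29 [ -8. -20.] [19. 56.]
216 89 [ -9. -23.] [20. 59.]
222 73 [ -9. -22.] [24. 60.]
228 64 [ -9. -22.] [24. 60.]
234 45 [ -9. -13.] [25. 57.]
240 58 [-12. -13.] [27. 50.]
246 84 [-12. -13.] [27. 59.]
252 165 [-12.   8.] [27. 59.]
258 85 [-6. 14.] [18. 43.]
264 55 [-3. 25.] [19. 39.]
270 45 [-2. 33.] [18. 38.]
276 106 [-21.  22.] [37. 38.]
282 129 [-21.  22.] [37. 38.]
288 123 [-21.  22.] [37. 38.]
294 144 [-22.  21.] [37. 39.]
t 4.23 tcp(mould mm) [  7.87  -0.21 124.56] F(mould) [-0.3   0.37 -0.05] M [0.04 0.02 0.02] w 40.5 yawerr -0.01
[-3.85214726e-01  5.12137244e-01  3.44858216e-02  1.09322238e+00
 -1.18176175e-05  2.37427371e+00]
```

```bash
python3 -m crank '[-0.35,0,0,0,0, -0.35,0,0,0,0, -0.35,0,0,0,0, -0.35,0.01,0,0,0, -0.35,0.02,0,0,0, -0.35,0.028,0,0,0, -0.35,0.033,0,0,0, -0.35,0.033,0,0,0, -0.35,0.033,0,0,0]' 20
python3 - <<'E'
from h import *
rep()
g=grab_frame('scene')
im=cv2.cvtColor(g['image'],cv2.COLOR_RGB2BGR)
cv2.imwrite('pics/s5.png',cv2.resize(im[150:250,290:410],None,fx=5,fy=5,interpolation=cv2.INTER_CUBIC))
Q=pts(g);M=Q@Rm*1000-[U0,V0,0]
k=(abs(M[...,0]-8)<20)&(M[...,1]<60)&(M[...,1]>26)&(M[...,2]>90)&(M[...,2]<300)
print(np.sort(M[k][:,2])[:12].round(0))
E
```

```text
t: 4.98
tcp_pos: [0.6004, -0.2434, 0.0908]
orientation: [[-0.001, 0.928, 0.373], [0.001, 0.373, -0.928], [-1.0, -0.001, -0.001]]
ft_force: [0.2, 1.4, -0.5]
gripper_width: 0.0576
t 4.98 tcp(mould mm) [ 7.48  0.19 90.75] F(mould) [ 0.72  1.26 -0.52] M [ 0.01 -0.02 -0.02] w 57.6 yawerr -0.01
[118. 119. 120. 121. 122. 122. 122. 123. 123. 125. 125. 125.]
```

View pics/s5.png

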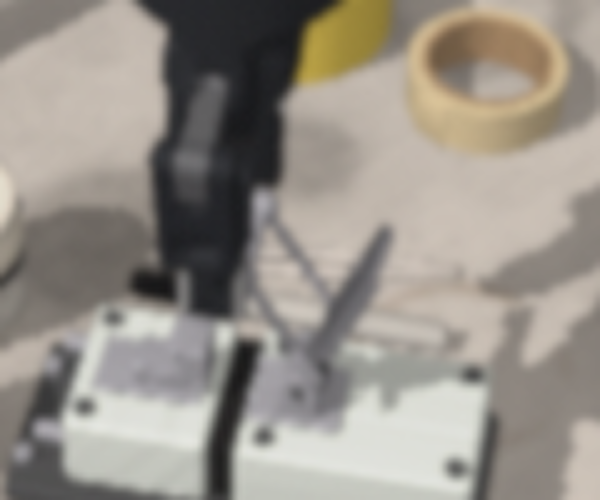

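```bash
python3 -m crank '[-0.2,0,0,0,0, -0.1,0,0,0,0, 0,0,0,0,0, 0.1,0,0,0,0, 0.1,0,0,0,0, 0.1,0,0,0,0]' 25
python3 - <<'E'
from h import *
rep()
g=grab_frame('scene')
im=cv2.cvtColor(g['image'],cv2.COLOR_RGB2BGR)
cv2.imwrite('pics/s6.png',cv2.resize(im[150:250,290:410],None,fx=5,fy=5,interpolation=cv2.INTER_CUBIC))
E
```

```text
t: 5.53
tcp_pos: [0.6007, -0.243, 0.0916]
orientation: [[-0.0, 0.928, 0.373], [0.001, 0.373, -0.928], [-1.0, 0.0, -0.001]]
ft_force: [-0.1, 4.1, 1.2]
gripper_width: 0.0423
t 5.53 tcp(mould mm) [ 7.9   0.52 91.63] F(mould) [1.39 3.81 1.2 ] M [ 0.79 -0.09 -0.03] w 42.3 yawerr 0.01
```

View pics/s6.png

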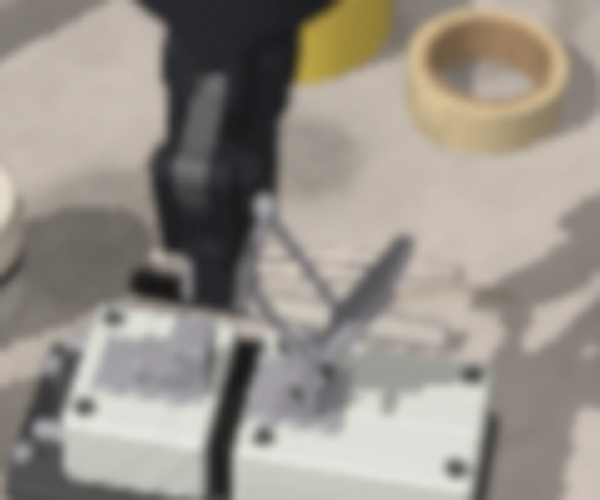

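```bash
python3 -m crank '[-0.35,0,0,0,0, -0.35,0,0,0,0, -0.35,0,0,0,0]' 20
python3 - <<'E'
from h import *
rep()
g=grab_frame('scene')
im=cv2.cvtColor(g['image'],cv2.COLOR_RGB2BGR)
Q=pts(g);M=Q@Rm*1000-[U0,V0,0]
t=trace(g,'loop_bar');print([(round(x['conf'],2),M[x['region']].mean(0).round(1)) for x in t[:2]])
k=(M[...,0]<12)&(M[...,0]>-70)&(abs(M[...,1])<26)&(M[...,2]>58)&(M[...,2]<150)
q=M[k]
c=np.full((560,700,3),255,np.uint8)
for p in q: cv2.circle(c,(int((p[0]+90)*5),int(700-p[2]*5)),2,(0,0,0) if p[1]<0 else (0,0,255),-1)
cv2.imwrite('pics/s7.png',c)
cv2.imwrite('pics/s7i.png',cv2.resize(im[150:250,290:410],None,fx=5,fy=5,interpolation=cv2.INTER_CUBIC))
E
```

```text
t: 5.83
tcp_pos: [0.6014, -0.2446, 0.0918]
orientation: [[0.001, 0.928, 0.373], [-0.002, 0.373, -0.928], [-1.0, 0.0, 0.002]]
ft_force: [-0.2, 0.5, -0.0]
gripper_width: 0.0578
t 5.83 tcp(mould mm) [ 8.01 -1.23 91.75] F(mould) [-0.06  0.52 -0.03] M [-0.02  0.04 -0.02] w 57.8 yawerr -0.03
[(0.49, array([ -7.3,   0.4, 114. ]))]
```

View pics/s7.png

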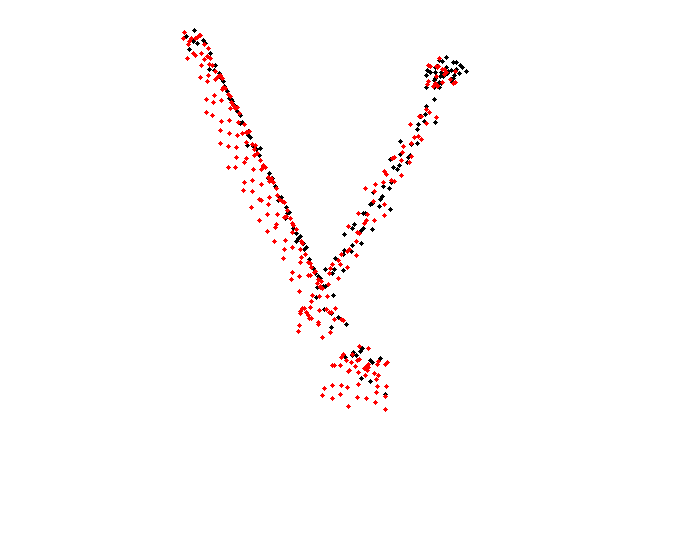

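View pics/s7i.png

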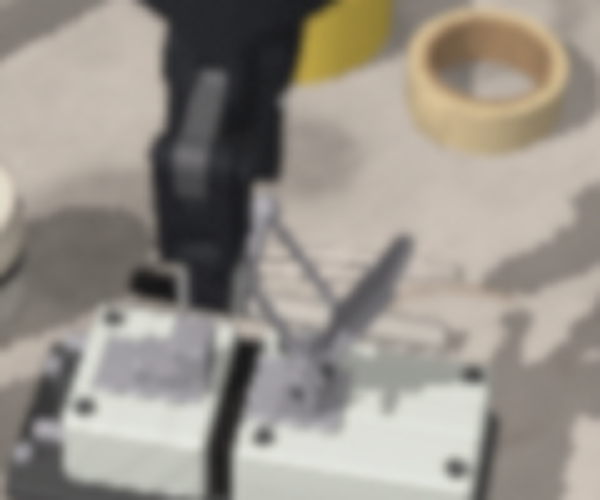

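```bash
python3 -m crank '[-0.35,0.001,-0.003,-0.001,0, -0.35,0.003,-0.0055,-0.001,0, -0.35,0.004,-0.0055,-0.001,0, -0.35,0.004,-0.0055,-0.001,0, -0.2,0.004,-0.0055,-0.001,0, -0.1,0.004,-0.0055,-0.001,0, 0,0.004,-0.0055,-0.001,0, 0.1,0.004,-0.0055,-0.001,0, 0.1,0.004,-0.0055,-0.001,0, 0.1,0.004,-0.0055,-0.001,0]' 25
python3 - <<'E'
from h import *
rep()
g=grab_frame('scene')
im=cv2.cvtColor(g['image'],cv2.COLOR_RGB2BGR)
cv2.imwrite('pics/s8.png',cv2.resize(im[150:250,290:410],None,fx=5,fy=5,interpolation=cv2.INTER_CUBIC))
E
```

```text
t: 6.77
tcp_pos: [0.5956, -0.2446, 0.0877]
orientation: [[0.0, 0.928, 0.373], [0.0, 0.373, -0.928], [-1.0, 0.0, -0.0]]
ft_force: [-0.1, 1.2, 0.8]
gripper_width: 0.0424
t 6.77 tcp(mould mm) [ 2.64  0.92 87.74] F(mould) [0.37 1.18 0.77] M [ 0.27 -0.1  -0.07] w 42.4 yawerr 0.0
```

View pics/s8.png

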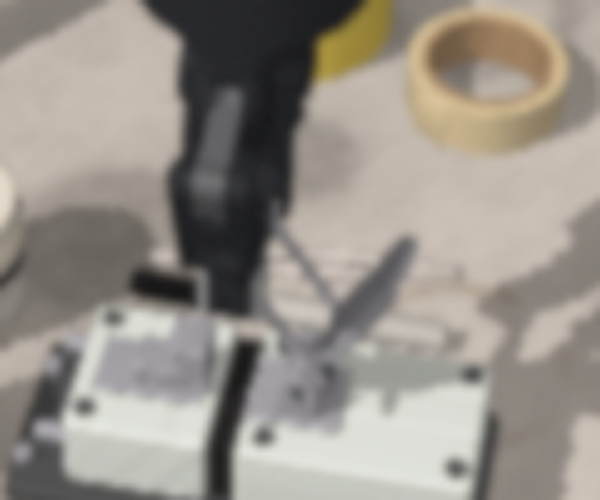

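```bash
python3 -m crank '[0.3,0,0,0,0, 0.5,0,0,0,0, 0.5,0,0,0,0, 0.5,0,0,0,0]' 35; python3 -c "
from h import *
rep()"
```

```text
t: 7.15
tcp_pos: [0.5954, -0.2446, 0.0876]
orientation: [[-0.0, 0.928, 0.373], [0.0, 0.373, -0.928], [-1.0, -0.0, -0.0]]
ft_force: [-0.4, 2.0, 0.4]
gripper_width: 0.0418
t 7.15 tcp(mould mm) [ 2.4   0.95 87.58] F(mould) [0.39 2.02 0.4 ] M [ 0.35 -0.04  0.01] w 41.8 yawerr -0.0
```

Run:
```python
from h import *
for p in [(-1.5,121.5),(8,115),(16,105),(17,100),(24,95),(30,87),(35.5,78),(34,76),(33.5,70),(33,63),(27.3,62)]: print(p,round(float(lever(*p)),2))
g=grab_frame('scene');Q=pts(g);M=Q@Rm*1000-[U0,V0,0]
r=trace(g,'latch_lever')[0]['region'];q=M[r];q=q[(q[:,2]>85)&(q[:,2]<145)&(abs(q[:,1])<14)]
best=None
# top-face / edge fit: upper envelope per z-bin -> use max x
X=[];Z=[]
for z in np.arange(88,132,4):
    b=q[(q[:,2]>=z)&(q[:,2]<z+4)]
    if len(b)>2: X.append(np.percentile(b[:,0],85));Z.append(b[:,2].mean())
c=np.polyfit(Z,X,1);print('a',np.arctan2(1,-c[0]),'x@62',np.polyval(c,62),'tip',q[q[:,2]>q[:,2].max()-3].mean(0))
for a in(0.95,1.0,1.05,1.1): print(a,'top at z110',-20+(-(110-62-2.5*np.cos(a))/np.tan(a)+2.5*np.sin(a)), 'meas',np.polyval(c,110))
```

```text
(-1.5, 121.5) 1.11
(8, 115) 1.15
(16, 105) 1.13
(17, 100) 1.02
(24, 95) 1.29
(30, 87) 1.53
(35.5, 78) 1.82
(34, 76) 1.73
(33.5, 70) 1.73
(33, 63) 1.8
(27.3, 62) 1.43
a 1.0678558330024548 x@62 -14.146609687808127 tip [-53.14034108   3.53604249 131.04023835]
0.95 top at z110 -51.2519101794708 meas -40.55269213796592
1.0 top at z110 -47.849457800402575 meas -40.55269213796592
1.05 top at z110 -44.651646010699565 meas -40.55269213796592
1.1 top at z110 -41.625285755157094 meas -40.55269213796592
```

```bash
python3 -m crank '[0.5,0.003,0.005,-0.0003,0, 0.5,0.0065,0.0095,-0.0006,0, 0.5,0.011,0.0135,-0.001,0, 0.5,0.0155,0.0175,-0.001,0, 0.5,0.021,0.0215,-0.001,0, 0.5,0.0265,0.0255,-0.001,0, 0.5,0.0265,0.0255,-0.001,0, 0.5,0.0265,0.0255,-0.001,0]' 35
python3 - <<'E'
from h import *
rep()
g=grab_frame('scene')
im=cv2.cvtColor(g['image'],cv2.COLOR_RGB2BGR)
cv2.imwrite('pics/s9.png',cv2.resize(im[150:250,290:410],None,fx=5,fy=5,interpolation=cv2.INTER_CUBIC))
E
```

```text
t: 7.92
tcp_pos: [0.6194, -0.2347, 0.0607]
orientation: [[0.0, 0.928, 0.373], [-0.001, 0.373, -0.928], [-1.0, 0.0, 0.001]]
ft_force: [0.5, -2.2, 0.0]
gripper_width: 0.0417
t 7.92 tcp(mould mm) [28.36  1.26 60.69] F(mould) [-0.37 -2.27  0.03] M [-0.54 -0.01  0.01] w 41.7 yawerr 0.0
```

View pics/s9.png

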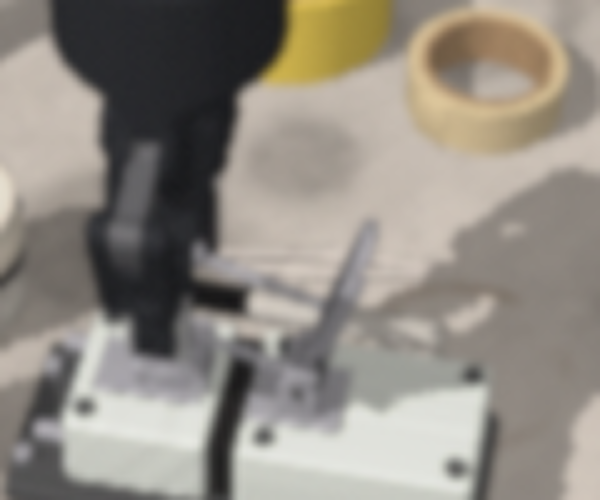

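```bash
cat >> h.py <<'E'
def side(name,x0=-70,x1=60):
    g=grab_frame('scene');Q=pts(g);M=Q@Rm*1000-[U0,V0,0]
    k=(M[...,0]<x1)&(M[...,0]>x0)&(abs(M[...,1])<26)&(M[...,2]>48)&(M[...,2]<150)
    c=np.full((540,700,3),255,np.uint8)
    for p in M[k]: cv2.circle(c,(int((p[0]+75)*5),int(750-p[2]*5)),2,(0,0,0) if p[1]<0 else (0,0,255),-1)
    cv2.imwrite('pics/'+name,c); return g,M
E
python3 - <<'E'
from h import *
side('d1.png')
E
```

```text
(no output)
```

View pics/d1.png

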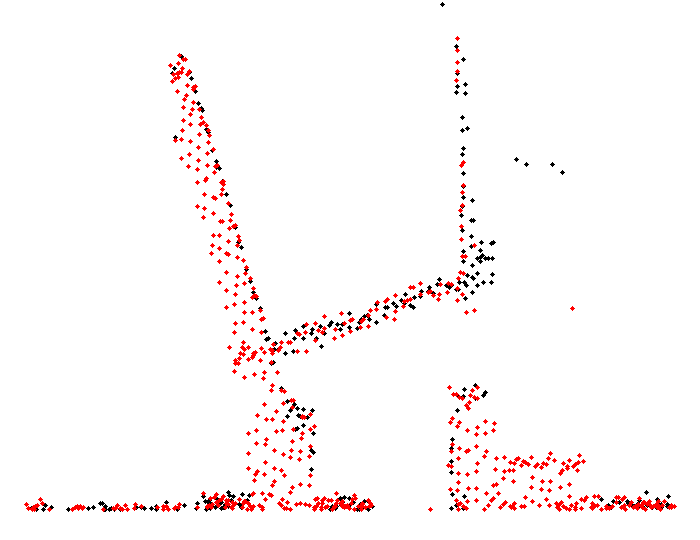

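```bash
python3 -m crank '[0.5,0.004,0.0035,0.0005,0, 0.5,0.0075,0.006,0.0005,0, 0.5,0.0115,0.009,0.0005,0, 0.5,0.0155,0.0105,0.0005,0, 0.5,0.0155,0.0105,0.0005,0, 0.5,0.0155,0.0105,0.0005,0]' 35
python3 - <<'E'
from h import *
rep()
g,M=side('d2.png')
im=cv2.cvtColor(g['image'],cv2.COLOR_RGB2BGR)
cv2.imwrite('pics/s10.png',cv2.resize(im[150:250,280:400],None,fx=5,fy=5,interpolation=cv2.INTER_CUBIC))
E
```

```text
t: 8.52
tcp_pos: [0.629, -0.2308, 0.0453]
orientation: [[0.0, 0.928, 0.373], [0.0, 0.373, -0.928], [-1.0, 0.0, -0.0]]
ft_force: [1.3, -2.7, -0.4]
gripper_width: 0.0415
t 8.52 tcp(mould mm) [38.74  1.27 45.27] F(mould) [ 0.22 -3.04 -0.45] M [-0.48  0.12  0.02] w 41.5 yawerr 0.0
```

View pics/d2.png

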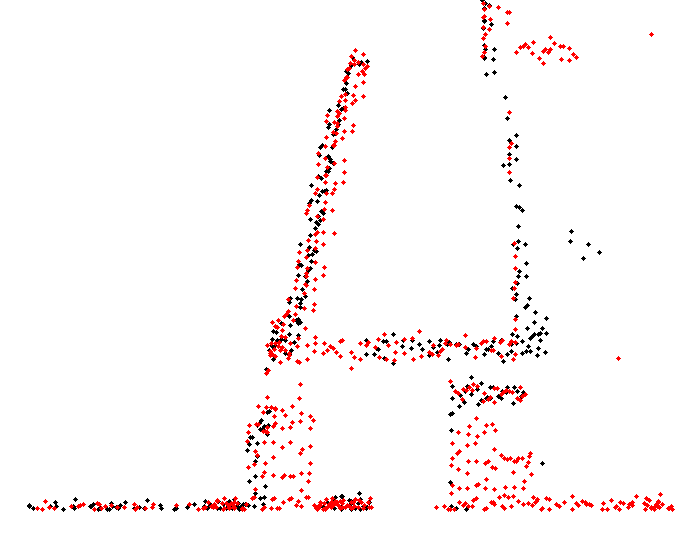

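View pics/s10.png

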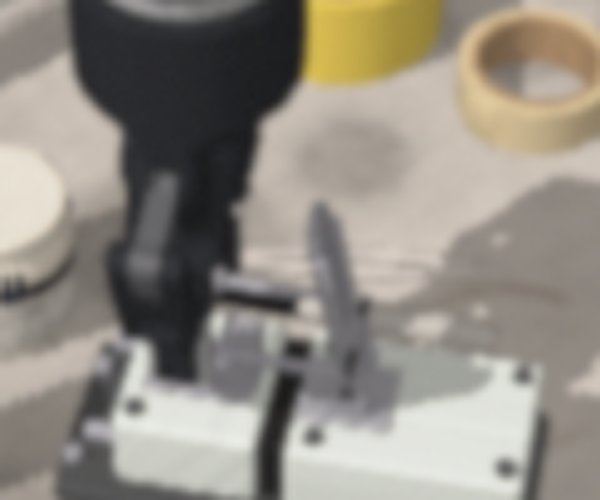

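```bash
python3 -m crank '[0.5,0.0015,0,0.0003,0, 0.5,0.003,0,0.0003,0, 0.5,0.0045,0,0.0003,0, 0.5,0.006,0,0.0003,0, 0.5,0.0075,0,0.0003,0, 0.5,0.009,0,0.0003,0, 0.5,0.0095,0,0.0003,0]' 35; python3 -c "
from h import *
rep()"
```

```text
t: 9.15
tcp_pos: [0.6285, -0.2311, 0.0357]
orientation: [[-0.001, 0.928, 0.373], [0.0, 0.373, -0.928], [-1.0, -0.0, -0.0]]
ft_force: [-0.1, -1.0, -0.1]
gripper_width: 0.0416
t 9.15 tcp(mould mm) [38.17  1.17 35.72] F(mould) [-0.49 -0.92 -0.07] M [-0.18  0.11  0.01] w 41.6 yawerr -0.01
```

```bash
python3 -m crank '[0.5,0.0015,0.0003,0,0, 0.5,0.003,0.0003,0,0, 0.5,0.0045,0.0003,0,0, 0.5,0.006,0.0003,0,0, 0.5,0.007,0.0003,0,0, 0.5,0.007,0.0003,0,0]' 35
python3 - <<'E'
from h import *
rep()
g,M=side('d3.png')
rep()
E
```

```text
t: 9.65
tcp_pos: [0.629, -0.231, 0.0287]
orientation: [[-0.0, 0.928, 0.373], [0.0, 0.373, -0.928], [-1.0, -0.0, -0.0]]
ft_force: [0.2, -0.4, -0.4]
gripper_width: 0.0415
t 9.65 tcp(mould mm) [38.63  1.12 28.75] F(mould) [-0.02 -0.47 -0.45] M [-0.15  0.11 -0.02] w 41.5 yawerr -0.01
t 9.70 tcp(mould mm) [38.69  1.12 28.91] F(mould) [-0.29 -0.21 -0.4 ] M [-0.1   0.03  0.03] w 41.7 yawerr -0.0
```

View pics/d3.png

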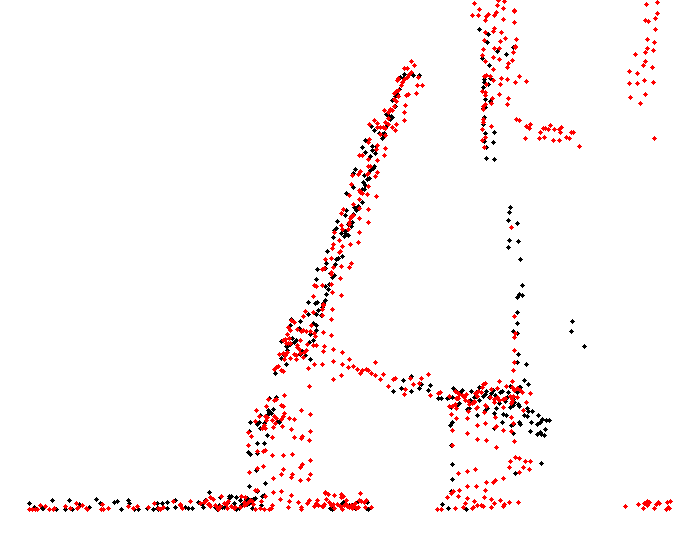

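```bash
python3 -m crank '[0.5,0.0005,0,0,0, 0.5,0.001,0,0,0, 0.5,0.001,-0.001,0,0, 0.5,0.001,-0.002,0,0, 0.5,0.001,-0.003,0,0, 0.5,0.001,-0.004,0,0, 0.5,0.001,-0.004,0,0]' 35; python3 -c "
from h import *
rep()"
```

```text
t: 10.28
tcp_pos: [0.6253, -0.2325, 0.0282]
orientation: [[0.0, 0.928, 0.373], [0.0, 0.373, -0.928], [-1.0, 0.0, -0.0]]
ft_force: [1.4, 0.5, 0.2]
gripper_width: 0.0417
t 10.28 tcp(mould mm) [34.63  1.05 28.16] F(mould) [ 1.48 -0.1   0.23] M [ 0.02 -0.3  -0.02] w 41.7 yawerr -0.01
```

```bash
python3 -m crank '[0.5,0,-0.0007,0,0, 0.5,0,-0.0014,0,0, 0.5,0,-0.002,0,0, 0.5,0,-0.002,0,0]' 35; python3 -c "
from h import *
rep()";  python3 -m crank '[0.5,0,-0.0007,0,0, 0.5,0,-0.0012,0,0, 0.5,0,-0.0012,0,0]' 35; python3 -c "
from h import *
rep()"
```

```text
t: 10.62
tcp_pos: [0.6233, -0.2333, 0.0281]
orientation: [[-0.0, 0.928, 0.373], [0.0, 0.373, -0.928], [-1.0, -0.0, -0.0]]
ft_force: [0.7, 0.6, -0.2]
gripper_width: 0.042
t 10.62 tcp(mould mm) [32.5   1.03 28.09] F(mould) [ 0.81  0.27 -0.21] M [ 0.06 -0.27 -0.05] w 42.0 yawerr -0.01
t: 10.87
tcp_pos: [0.6222, -0.2338, 0.0281]
orientation: [[-0.0, 0.928, 0.373], [0.0, 0.373, -0.928], [-1.0, -0.0, -0.0]]
ft_force: [1.5, 1.1, -1.7]
gripper_width: 0.042
t 10.87 tcp(mould mm) [31.32  1.01 28.08] F(mould) [ 1.83  0.4  -1.73] M [ 0.09 -0.23 -0.01] w 42.0 yawerr -0.01
```

```bash
for i in 1; do python3 -m crank '[0.5,0,-0.0005,0,0, 0.5,0,-0.001,0,0, 0.5,0,-0.001,0,0]' 35 >/dev/null; python3 -c "
from h import *
rep()"; done
python3 - <<'E'
from h import *
g,M=side('d4.png')
E
```

```text
t 11.12 tcp(mould mm) [30.62  1.01 28.13] F(mould) [ 2.03  0.4  -0.53] M [ 0.1 -0.4 -0. ] w 41.4 yawerr -0.01
```

View pics/d4.png

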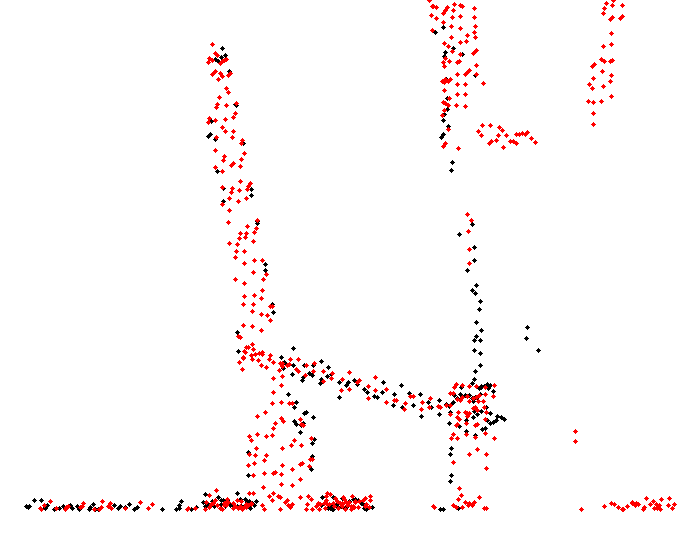

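```bash
python3 -m crank '[0.5,0,-0.0005,0,0, 0.5,0,-0.001,0,0, 0.5,0,-0.001,0,0]' 35 >/dev/null; python3 -c "
from h import *
rep()"; python3 -m crank '[0.5,0,-0.0005,0,0, 0.5,0,-0.001,0,0, 0.5,0,-0.001,0,0]' 35 >/dev/null; python3 -c "
from h import *
rep()"
```

```text
t 11.42 tcp(mould mm) [30.55  1.01 28.19] F(mould) [ 5.72  0.43 -2.13] M [ 0.17 -1.02 -0.03] w 41.5 yawerr 0.02
t 11.67 tcp(mould mm) [30.52  0.97 28.27] F(mould) [ 6.83  0.89 -2.4 ] M [ 0.17 -1.4  -0.04] w 41.7 yawerr 0.04
```

```bash
python3 -m crank '[0.5,0,0.0005,0,0, 0.5,0,0.001,0,0, 0.3,0,0.001,0,0, 0,0,0.001,0,0, -0.2,0,0.001,0,0, -0.35,0,0.001,0,0, -0.35,0,0.001,0,0, -0.35,0,0.001,0,0]' 20
python3 - <<'E'
from h import *
rep()
g,M=side('d5.png')
im=cv2.cvtColor(g['image'],cv2.COLOR_RGB2BGR)
cv2.imwrite('pics/s11.png',cv2.resize(im[150:250,280:400],None,fx=5,fy=5,interpolation=cv2.INTER_CUBIC))
E
```

```text
t: 12.33
tcp_pos: [0.6196, -0.2348, 0.0279]
orientation: [[-0.002, 0.928, 0.372], [-0.0, 0.372, -0.928], [-1.0, -0.002, -0.0]]
ft_force: [-0.6, 0.3, -0.0]
gripper_width: 0.0576
t 12.33 tcp(mould mm) [28.53  1.05 27.94] F(mould) [-0.39  0.51 -0.02] M [ 0.03 -0.01 -0.07] w 57.6 yawerr -0.03
```

View pics/s11.png

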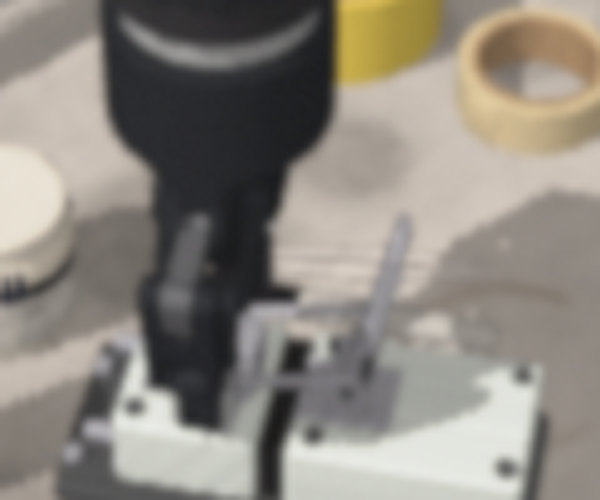

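```bash
python3 -m crank '[-0.35,-0.01,0,0,0, -0.35,-0.035,0,0,0, -0.35,-0.065,0,0,0, 0,-0.095,0,0,0, 1,-0.12,0,0,0, 1,-0.13,-0.01,0.001,0, 1,-0.13,-0.025,0.001,0, 1,-0.13,-0.035,0.001,0, 1,-0.13,-0.035,0.001,0, 1,-0.13,-0.035,0.001,0]' 20
python3 - <<'E'
from h import *
rep()
g,M=side('d6.png')
im=cv2.cvtColor(g['image'],cv2.COLOR_RGB2BGR)
cv2.imwrite('pics/s12.png',cv2.resize(im[120:250,280:420],None,fx=4.5,fy=4.5,interpolation=cv2.INTER_CUBIC))
q=M[(abs(M[...,0]+6)<40)&(abs(M[...,1])<30)&(M[...,2]>145)&(M[...,2]<200)]
for lo in range(145,200,5):
    r=q[(q[:,2]>=lo)&(q[:,2]<lo+5)];print(lo,len(r),r.min(0).round(0)[:2] if len(r) else '',r.max(0).round(0)[:2] if len(r) else '')
E
```

```text
t: 13.22
tcp_pos: [0.587, -0.2486, 0.1573]
orientation: [[-0.002, 0.928, 0.372], [0.001, 0.372, -0.928], [-1.0, -0.001, -0.002]]
ft_force: [-0.4, 0.2, -0.8]
gripper_width: -0.0002
t 13.22 tcp(mould mm) [ -6.86   0.43 157.26] F(mould) [-0.27  0.36 -0.84] M [ 0.04 -0.03  0.05] w -0.2 yawerr -0.07
145 0  
150 0  
155 0  
160 0  
165 0  
170 0  
175 0  
180 12 [-15.   3.] [3. 7.]
185 19 [-18.  -9.] [ 4. 12.]
190 37 [-18.  -7.] [ 5. 14.]
195 28 [-18.  -7.] [ 5. 14.]
```

View pics/d6.png

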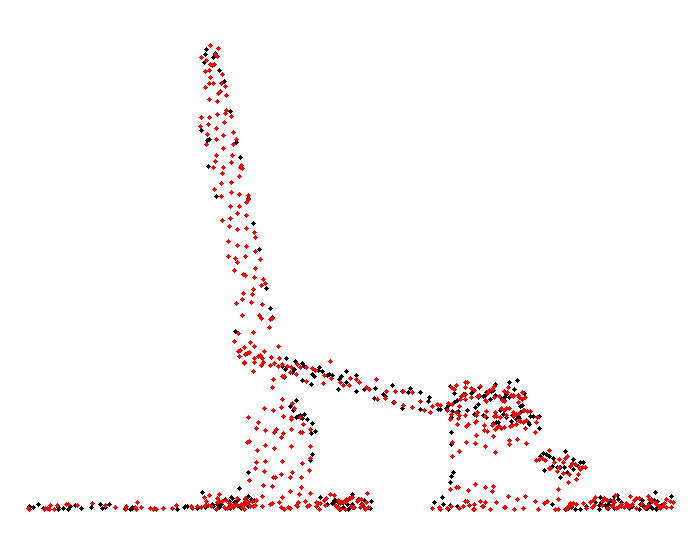

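View pics/s12.png

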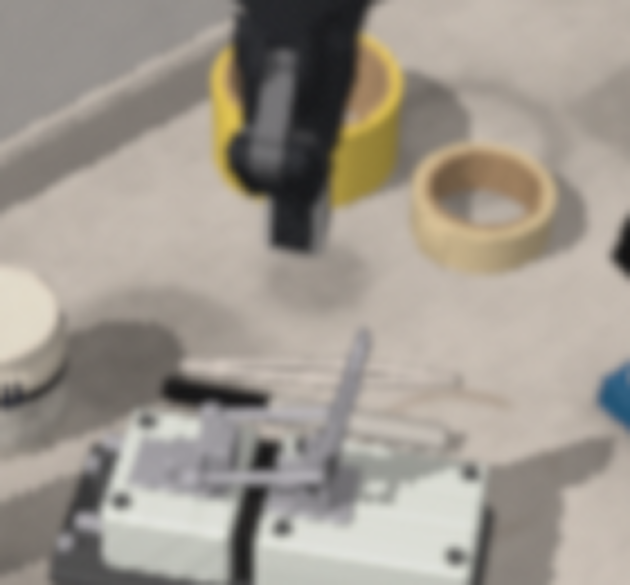

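```bash
python3 -m crank '[1,0.015,0,0,0, 1,0.035,-0.002,0,0, 1,0.05,-0.003,0,0, 1,0.059,-0.003,0,0, 1,0.059,-0.003,0,0, 1,0.059,-0.005,0,0, 1,0.059,-0.006,0,0, 1,0.059,-0.006,0,0]' 40
python3 - <<'E'
from h import *
rep()
for a in np.arange(1.4,-0.01,-.1):
    print(round(a,2),np.round([-20-62*np.cos(a)+2.5*np.sin(a)+11,62+62*np.sin(a)+2.5*np.cos(a)-23],1))
E
```

```text
t: 13.93
tcp_pos: [0.5836, -0.2511, 0.1002]
orientation: [[0.002, 0.928, 0.373], [-0.001, 0.373, -0.928], [-1.0, 0.001, 0.001]]
ft_force: [0.4, -0.2, 0.8]
gripper_width: 0.0003
t 13.93 tcp(mould mm) [-11.    -0.64 100.23] F(mould) [ 0.32 -0.31  0.82] M [-0.02  0.02 -0.02] w 0.3 yawerr -0.01
1.4 [-17.1 100.5]
1.3 [-23.2  99.4]
1.2 [-29.1  97.7]
1.1 [-34.9  95.4]
1.0 [-40.4  92.5]
0.9 [-45.6  89.1]
0.8 [-50.4  85.2]
0.7 [-54.8  80.9]
0.6 [-58.8  76.1]
0.5 [-62.2  70.9]
0.4 [-65.1  65.4]
0.3 [-67.5  59.7]
0.2 [-69.3  53.8]
0.1 [-70.4  47.7]
-0.0 [-71.   41.5]
```

```bash
python3 -m crank '[1,0,-0.0015,0,0, 1,0,-0.003,0,0, 1,0,-0.0045,0,0, 1,0,-0.006,0,0, 1,0,-0.0075,0,0, 1,0,-0.009,0,0, 1,0.0005,-0.011,0,0, 1,0.001,-0.013,0,0, 1,0.0015,-0.015,0,0]'
python3 - <<'E'
from h import *
rep()
g,M=side('d7.png')
E
```

```text
t: 14.68
tcp_pos: [0.5698, -0.2561, 0.0979]
orientation: [[0.002, 0.928, 0.373], [0.0, 0.373, -0.928], [-1.0, 0.002, 0.0]]
ft_force: [2.8, 1.9, 0.4]
gripper_width: -0.0002
t 14.68 tcp(mould mm) [-25.7   -0.17  97.88] F(mould) [3.34 0.71 0.45] M [ 0.06 -0.74 -0.04] w -0.2 yawerr 0.01
```

View pics/d7.png

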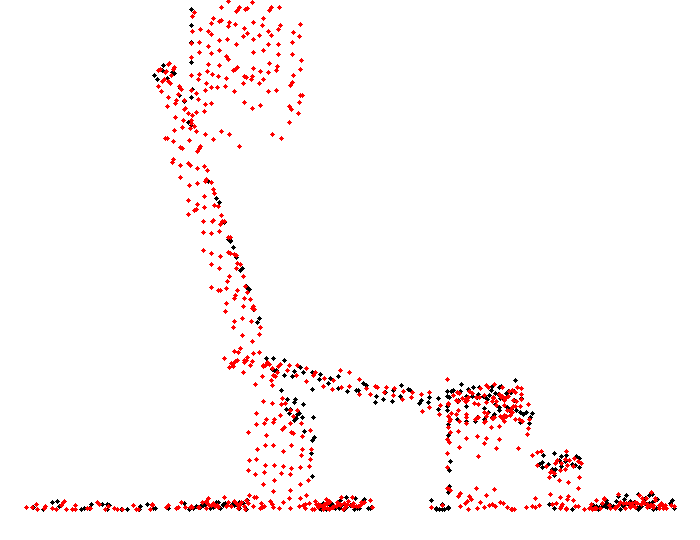

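```bash
python3 -m crank '[1,0.0005,-0.003,0,0, 1,0.0015,-0.006,0,0, 1,0.003,-0.009,0,0, 1,0.0045,-0.012,0,0, 1,0.006,-0.015,0,0, 1,0.008,-0.0175,0,0, 1,0.01,-0.02,0,0, 1,0.012,-0.0225,0,0]'
python3 - <<'E'
from h import *
rep()
g,M=side('d8.png')
im=cv2.cvtColor(g['image'],cv2.COLOR_RGB2BGR)
cv2.imwrite('pics/s13.png',cv2.resize(im[150:250,290:410],None,fx=5,fy=5,interpolation=cv2.INTER_CUBIC))
E
```

```text
t: 15.4
tcp_pos: [0.5475, -0.2651, 0.0856]
orientation: [[-0.0, 0.928, 0.373], [-0.001, 0.373, -0.928], [-1.0, -0.001, 0.0]]
ft_force: [2.6, 1.4, 1.3]
gripper_width: 0.0002
t 15.40 tcp(mould mm) [-49.7   -0.13  85.61] F(mould) [2.95 0.27 1.26] M [-0.09 -0.41 -0.03] w 0.2 yawerr -0.02
```

View pics/d8.png

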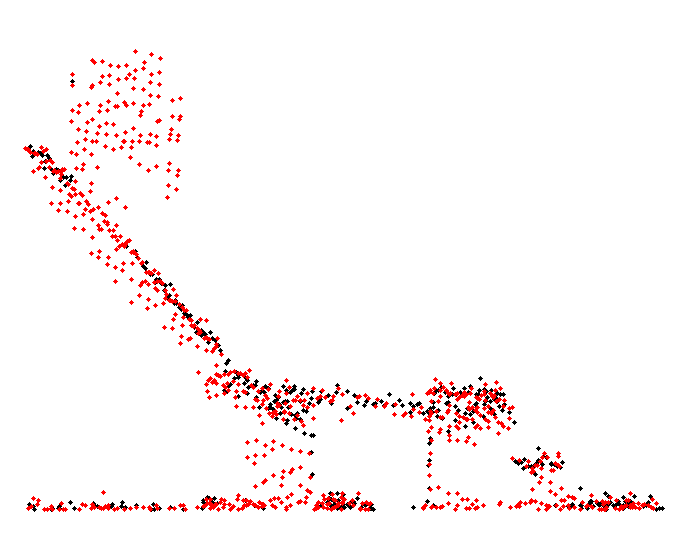

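View pics/s13.png

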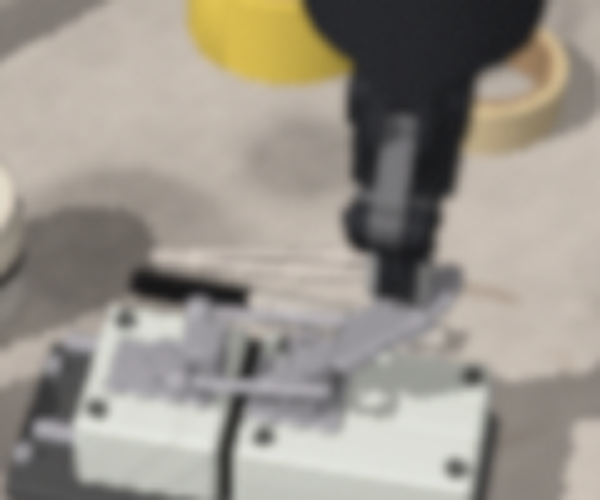

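```bash
python3 -m crank '[1,0.002,-0.0023,0,0, 1,0.0043,-0.0044,0,0, 1,0.0066,-0.0065,0,0, 1,0.009,-0.0084,0,0, 1,0.0116,-0.0102,0,0, 1,0.0142,-0.0118,0,0, 1,0.017,-0.0133,0,0, 1,0.0197,-0.0147,0,0, 1,0.0225,-0.016,0,0, 1,0.0254,-0.0171,0,0]'
python3 - <<'E'
from h import *
rep()
g,M=side('d9.png',-95)
E
```

```text
t: 16.28
tcp_pos: [0.5317, -0.271, 0.0596]
orientation: [[-0.001, 0.928, 0.373], [0.0, 0.373, -0.928], [-1.0, -0.001, -0.001]]
ft_force: [-0.4, 0.9, 0.1]
gripper_width: 0.0003
t 16.28 tcp(mould mm) [-66.53   0.27  59.62] F(mould) [-0.04  0.97  0.13] M [-0.04  0.05 -0.01] w 0.3 yawerr -0.01
```

View pics/d9.png

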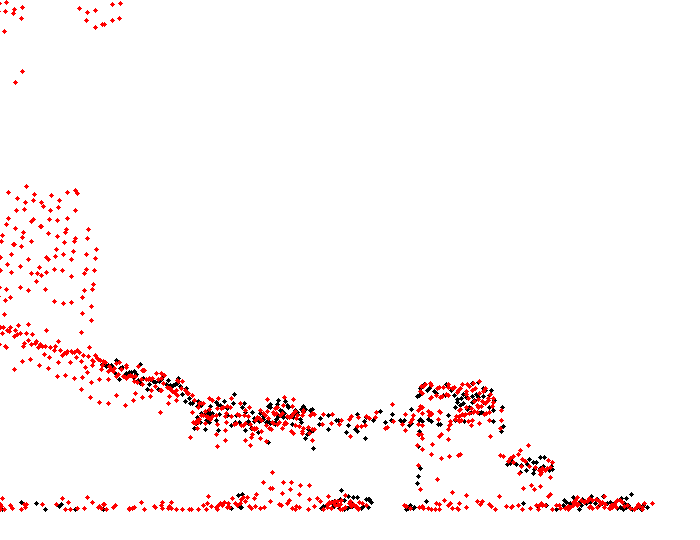

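```bash
python3 -m crank '[1,0.002,-0.0006,0,0, 1,0.004,-0.0012,0,0, 1,0.006,-0.0018,0,0, 1,0.0075,-0.002,0,0, 1,0.009,-0.0024,0,0, 1,0.0105,-0.0027,0,0, 1,0.012,-0.0029,0,0, 1,0.012,-0.0029,0,0]'
python3 - <<'E'
from h import *
rep()
g,M=side('d10.png',-95)
E
```

```text
t: 17.0
tcp_pos: [0.5293, -0.2721, 0.0478]
orientation: [[-0.0, 0.928, 0.373], [0.0, 0.373, -0.928], [-1.0, -0.0, -0.0]]
ft_force: [-0.0, -0.6, -1.0]
gripper_width: -0.0002
t 17.00 tcp(mould mm) [-69.19   0.16  47.83] F(mould) [-0.25 -0.59 -0.98] M [0.02 0.03 0.  ] w -0.2 yawerr -0.01
```

View pics/d10.png

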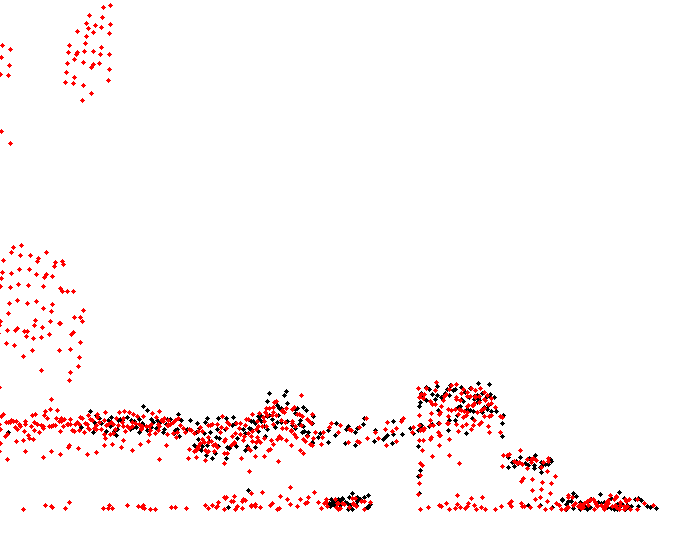

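```bash
python3 -m crank '[1,0.0015,0,0,0, 1,0.003,0,0,0, 1,0.0045,0,0,0, 1,0.0055,0,0,0, 1,0.006,0,0,0]'; python3 -c "
from h import *
rep()";python3 -m crank '[1,0.0007,0,0,0, 1,0.0014,0,0,0, 1,0.0014,0,0,0]'; python3 -c "
from h import *
rep()"
```

```text
t: 17.47
tcp_pos: [0.5294, -0.2721, 0.042]
orientation: [[-0.0, 0.928, 0.373], [0.0, 0.373, -0.928], [-1.0, -0.0, -0.0]]
ft_force: [0.1, -1.0, 1.5]
gripper_width: -0.0002
t 17.47 tcp(mould mm) [-69.11   0.12  41.95] F(mould) [-0.32 -0.97  1.51] M [-0.   -0.01 -0.02] w -0.2 yawerr -0.01
t: 17.72
tcp_pos: [0.5295, -0.2721, 0.0412]
orientation: [[0.0, 0.928, 0.373], [-0.0, 0.373, -0.928], [-1.0, 0.0, 0.0]]
ft_force: [-0.8, 0.7, 2.3]
gripper_width: 0.0002
t 17.72 tcp(mould mm) [-69.    -0.    41.24] F(mould) [-0.45  0.91  2.33] M [ 0.15  0.16 -0.01] w 0.2 yawerr -0.01
```

```bash
python3 -m crank '[1,0.0007,0,0,0, 1,0.0014,0,0,0, 1,0.0014,0,0,0]'; python3 -c "
from h import *
rep()"; python3 -m crank '[1,0.0007,0,0,0, 1,0.0014,0,0,0, 1,0.0014,0,0,0]'; python3 -c "
from h import *
rep()"
```

```text
t: 17.97
tcp_pos: [0.5296, -0.2723, 0.0409]
orientation: [[0.001, 0.928, 0.373], [-0.0, 0.373, -0.928], [-1.0, 0.001, 0.001]]
ft_force: [-3.0, 0.3, 10.2]
gripper_width: 0.0001
t 17.97 tcp(mould mm) [-69.02  -0.14  40.94] F(mould) [-2.72  1.41 10.25] M [0.55 0.49 0.03] w 0.1 yawerr -0.01
t: 18.22
tcp_pos: [0.5296, -0.2723, 0.0407]
orientation: [[0.001, 0.928, 0.373], [-0.001, 0.373, -0.928], [-1.0, 0.001, 0.001]]
ft_force: [-4.9, 1.7, 16.5]
gripper_width: -0.0001
t 18.22 tcp(mould mm) [-68.95  -0.21  40.71] F(mould) [-3.89  3.35 16.52] M [ 0.92  0.76 -0.05] w -0.1 yawerr -0.01
```

Hard stop reached. Retreating upward and checking.

```bash
python3 -m crank '[1,-0.004,0,0,0, 1,-0.015,0,0,0, 1,-0.04,0,0,0, 1,-0.07,0,0,0, 1,-0.1,-0.02,0,0, 1,-0.13,-0.05,0,0, 1,-0.14,-0.08,0,0, 1,-0.14,-0.1,0,0, 1,-0.14,-0.12,0,0, 1,-0.14,-0.12,0,0, 1,-0.14,-0.12,0,0]'
python3 - <<'E'
from h import *
rep()
g,M=side('d11.png',-95)
im=cv2.cvtColor(g['image'],cv2.COLOR_RGB2BGR)
cv2.imwrite('pics/s14.png',cv2.resize(im[170:290,270:410],None,fx=5,fy=5,interpolation=cv2.INTER_CUBIC))
q=M[(M[...,0]<-42)&(M[...,0]>-96)&(abs(M[...,1])<10)&(M[...,2]>52)&(M[...,2]<90)]
c=np.polyfit(q[:,0],q[:,2],1);print('lever slope',-c[0],'z@-82',np.polyval(c,-82),len(q))
t=M[(M[...,2]>44)&(M[...,2]<49)&(abs(M[...,1])<29)&(M[...,0]>-10)]
h,e=np.histogram(t[:,0],bins=np.arange(-10,66,2));print(list(zip(e.astype(int).tolist(),h.tolist())))
k=M[(M[...,2]>66)&(M[...,2]<75)&(M[...,0]>0)&(M[...,0]<45)&(abs(M[...,1])<9)];print('lip x',np.percentile(k[:,0],[2,98]))
E
```

```text
t: 19.13
tcp_pos: [0.4178, -0.3172, 0.1785]
orientation: [[0.001, 0.929, 0.371], [-0.0, 0.371, -0.929], [-1.0, 0.001, 0.0]]
ft_force: [0.8, 0.4, -0.4]
gripper_width: -0.0001
t 19.13 tcp(mould mm) [-1.8950e+02 -1.2000e-01  1.7849e+02] F(mould) [ 0.88  0.11 -0.37] M [-0.    0.01  0.01] w -0.1 yawerr -0.11
lever slope 0.0029962163710840913 z@-82 65.07721861393009 265
[(-10, 16), (-8, 17), (-6, 16), (-4, 21), (-2, 14), (0, 11), (2, 8), (4, 18), (6, 22), (8, 22), (10, 13), (12, 12), (14, 9), (16, 10), (18, 8), (20, 8), (22, 11), (24, 9), (26, 8), (28, 15), (30, 12), (32, 13), (34, 15), (36, 13), (38, 20), (40, 21), (42, 23), (44, 16), (46, 24), (48, 15), (50, 19), (52, 23), (54, 25), (56, 14), (58, 0), (60, 0), (62, 0)]
lip x [ 8.85834786 23.12655359]
```

View pics/s14.png

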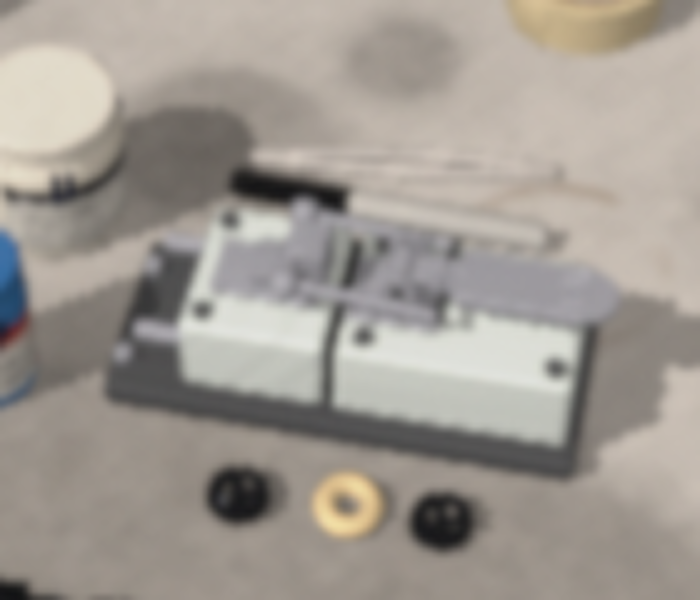

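View pics/d11.png

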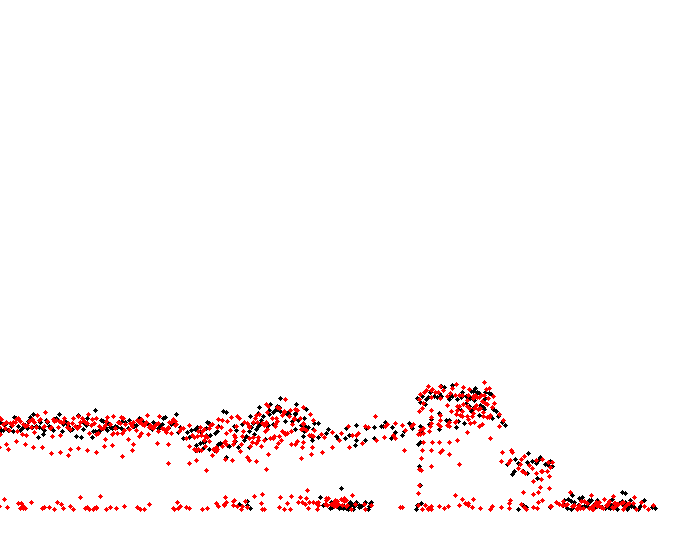

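The picture shows the lever lying flat (450–615, 285). The loop bar is under the hook around (300, 245). The gap between the halves has narrowed at (335, 330), and the caps, ring, marker and pots are where they were.

```bash
python3 -c "
from h import *
rep(); print(job_done())"
```

```text
t 19.18 tcp(mould mm) [-188.7    -0.25  178.26] F(mould) [ 0.4   0.01 -0.24] M [ 0.01  0.01 -0.01] w -0.2 yawerr -0.04
the job is handed in; nothing more can be done
None
```

The draw latch is closed and the job is handed in, at 19.2 s of the 51 s allowed.

**What I did:** I pinched the loop's bar by its beads and lowered it behind the keeper's hook without touching the keeper. I then drew it back under the lip until it met the wall, at about 6.8 N. That puts the true keeper place about 1 mm to +x of nominal. I let go, closed the fingers and pushed the lever round with about 3 N until it pulled itself past dead centre. A last press to make sure it was home reached 16.5 N against the hard stop, which is more than it needed.

**Last checks, with the arm clear:**
- **Lever:** flat, with a slope of 0.003 rad.
- **Bar:** still in the hook.
- **Sliding half:** drawn in by about 5 to 6 mm.
- **Other things on the bench:** by eye they look where they were; I did not measure them.

**What disagreed or went wrong:**
- **Fingertip position:** in the camera the fingertips stood 23 to 26 mm above the reported TCP instead of 8 mm below it. I worked from the camera and from feel.
- **First closing:** because of that, the fingers shut on nothing the first time.
- **First pinch:** it caught the edge of the beads, slipped off and nudged the lever and loop a little. The second pinch held, at a width reading of about 42 mm, not the stated 45 mm.
- **Keeper place:** the pictures put it at 27.3 to 27.6 mm, while contact with the wall put it at about 26.5 mm.

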